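# Refit the kiln controller card

## Robot

A 7-joint arm with a two-finger parallel gripper is mounted at the origin on the work surface. World frame = base frame: x ahead of the robot, y to its left, z up, the work surface at z = 0. Lengths are in mm, angles in rad, forces in N, time in s.
With the tool pointing down it reaches from about 400 to 875 mm from the base axis. Payload 4.4 kg.
Tool frame: the origin (TCP) lies at the very end of the fingers, on their centre line; the grasp point (between the pads) lies 19 mm behind it; z points along the fingers, y is the direction in which the jaws open and shut (so a half turn about z gives the same grasp; the last joint's range is limited). The gripper opens to 85 mm and grips with 20 to 120 N. Pads are 22 mm wide; open, the fingers measure 114 mm over their backs; the gripper's body (76 mm by 85 mm) begins 54 mm behind the grasp point. The pads swing forward as they close: fully open they stand 13 mm farther back than shut.
Start: joints at [-0.066, 0.628, 0.038, 1.517, -0.027, 0.996, -0.02], TCP at [650.014, 0.029, 191.613] pointing down, gripper open.
Joint ranges: [-3.06, 3.06], [-0.37, 2.12], [-1.25, 1.32], [0.18, 2.47], [-1.1, 4.24], [0.23, 1.98], [-2.94, 2.94]. Speed limits (rad/s): [2.57, 2.57, 3.14, 3.14, 3.14, 3.14, 3.14].

## Interface

Orientations are given as [roll, pitch, yaw] about the fixed x, y, z axes, in that order (R = Rz(yaw) Ry(pitch) Rx(roll)).
In Python, from cell import ctrl gives the robot as it stands.
- The arm moves only by the shell command python3 -m pendant 'ROWS'. ROWS is JSON, a list of rows, each a list of 7 numbers: the shift along the world's x, y, z in m, then the turn, a rotation vector about the world's x, y, z in rad, then the opening, from -1 (shut) to 1 (fully open). A call has 1 to 8 rows; each row is the pose to reach, as a shift and turn from the pose commanded when the call began; what a row does not reach only later rows make up. A row lasts 1/10 s, in which the tool goes at most 50 mm and 8.59 degrees, less where a joint would pass 70% of its speed; a pose out of reach is approached as far as the arm can. A call with a gripper value outside its range is refused whole. The fingers move at their own pace and stop on an object; the grip force is fixed at half the most. Time passes only in rows, so rows that repeat a pose let the fingers close. It gives the time, the measured TCP pose, the force and the opening at its end, in the units of the state.
- ctrl.read_state(): the state, without advancing time (a new reading comes with each control period).
- ctrl.get_image(name): name is "scene" or "side" or "wrist"; returns the picture (420x560x3 uint8, blue, green, red); there is no depth.
- ctrl.get_calibration(name): a dict with "fx", "fy", "cx", "cy" (pixels), "R" (3x3) and "t" (3): a world point X has camera coordinates R X + t. Camera axes: x right, y down, z forward; pixel columns grow to the right and rows downward; lengths in mm; the calibration is good to about 2 mm. A picture is of the moment at which its call begins: read the wrist's pose just before it. get_calibration takes no time and is no camera call; for the wrist camera it gives the pose at the moment of the call.
- ctrl.finish_job(): hands the job in, once; it reports no verdict.
The state is a dict: "clock": time; "qpos": joint angles; "qd": joint speeds; "tau": joint torques, N m; "eef_pos": TCP position; "tool_rot": TCP orientation; "force": force on the tool from outside, world axes, zero at the start; "torque": the same for the moment, N m; "width": finger opening in mm.
Only numpy, scipy, OpenCV 4.12 (cv2) and the standard library are available. Lean on these libraries where they do the work, as an engineer would, in place of code of your own. Each camera call takes 0.05 s, during which the arm holds its last target. There are 200 camera calls.

## Task

Lift the loose controller card out of the wooden stand, slide it down the two card guides into the empty middle slot of the kiln controller's card rack until it meets the connector, and let go. Then swing the rack's two ejector levers upright, fully home, so that the levers and not your push on the card press it the last few millimetres into its connector. Handle it gently: feel your way in, do not jam the card or lean hard on the levers, and leave the things round about as they are.

Things in the scene. Friction and masses are not known exactly. Their poses are not given: they have to be found in the camera images.
- card_grip (a point): (All sizes in mm.) Centre of the loose card's grip block: upright green plate 120 wide (y) x 5 thick (x) x 90 tall, and on the middle of its top edge a grey block 50 wide (y) x 12 thick (x) x 40 tall, to be pinched across the 12. Point: 20 above the plate's top edge, 110 above the card's bottom edge. About 0.2 kg. Same both ways round (half turn). Starts upright in the stand, point 122 above the table.
- stand: Fixed wooden stand, 170 long (y) x 90 (x), two slotted end posts 72 tall hold the card upright; its slot runs along y through the origin. Origin: centre of underside, on the table; z up. Lift the card at least 65 to clear it; carry its bottom edge above 145 over the rack's open levers.
- rack: Fixed card rack, 250 long (y) x 140 (x). Origin: centre of underside, on the table; z up. The empty slot runs along y at x = 0, between fixed neighbour cards at x = +-36, tops 90 high. IMPORTANT: guides, connector and levers sit on a frame clamped to the base up to 6 mm off to either side along y. This shift is not measured: the slot's middle lies at y = -6 to +6; find it by feel or by eye.
- slot_mouth (a point): Point of the rack at x = y = 0, 92 above the table, level with the mouths of the two white card guides (true middle shifted along y by up to 6, see rack). Channels 7.5 wide in x, flared to about 10 at the mouth; channel ends 125 apart in y (card 120), solid end blocks 88 tall beyond. A card that misses in y is stopped with its bottom edge about 88 to 92 above the table.
- connector (a point): Point of the rack at x = y = 0, 17 above the table: top of the black connector's two halves (+y, -y), on which the card's bottom edge comes to rest (grip point 127 above the table). Each half yields only above about 7 N and stays where pushed; 5 lower the card is seated (grip point 122). Pushing it in by hand is forcing it: the levers do it.
- levers_mid (a point): Point of the rack at x = y = 0, 97 above the table: mid-way between the two lever hinges, which run along x, 77 to +y and 77 to -y of it (both shifted along y with the frame, see rack). Each lever: grey arm 14 wide (x), 62 long from hinge to tip, upright outer face 8 outside the hinge; a steel nose reaches 25 inward of the hinge when home, and folds up clear of the card when open.
- lever_left (a joint): Lever at the slot's +y end. 0 = upright, fully home (a stop); positive = swung outward (+y); starts at 1.0 to 1.2 rad, stays where left. Pushed towards the card (2 to 8 N at the arm), its nose comes down on the card's top edge over the last 0.24 rad and presses the card down 5 mm at that end, then the stop is met. The other end may follow part of the way: swing both.
- lever_right (a joint): The same lever mirrored, at the slot's -y end: 0 = upright, fully home (a stop); positive = swung outward (-y); starts at 1.0 to 1.2 rad, stays where left. Either lever, wide open, jams by friction against a level push on its end: move with its end, inward and up along its arc (radius 62). Outside the levers' hinges nothing of the rack stands above 90, so there is room to come from outside.
Not all that is in view belongs to the job. Of the things like the part that bears card_grip, leave any that is red; of the rest the larger one is meant.

How it is judged:
By the outcome, as a careful person would: the job done as asked, in the order asked, and still so for the second after the job is handed in, with the robot touching nothing.
It also fails if it takes over 72 s, if anything falls off the work surface, if the arm or the gripper's body presses on something with over 40 N, if the wrist force passes 120 N, or if a joint passes its speed limit or range.

## Working session

There is one attempt and no reset: what is moved stays moved. The work goes in short steps, Python scripts to look and compute and a shell command to move; the robot and the scene stay as the last step left them, time stands still between calls to the robot, and variables do not carry over. Pictures are saved under pics/ and viewed, about 8 in all and at most 12, crops included, and the job is handed in when it is done.

```bash
mkdir -p pics; ls; python3 - <<'E'
from cell import ctrl
import cv2,numpy as np
s=ctrl.read_state();print(s)
for n in("scene","side","wrist"):
    c=ctrl.get_calibration(n);print(n,c["fx"],c["fy"],c["cx"],c["cy"],np.round(c["R"],4).tolist(),np.round(c["t"],1).tolist())
    cv2.imwrite(f"pics/{n}0.png",ctrl.get_image(n))
E
python3 -c "
import cv2,numpy as np
a=cv2.imread('pics/scene0.png');b=cv2.imread('pics/side0.png')
"
```

```text
pics
{'clock': 0.0, 'qpos': array([-0.06585151,  0.62933937,  0.03841992,  1.51837497, -0.02698965,
        0.99631486, -0.02003573]), 'qd': array([ 2.67851487e-05, -1.48464602e-03, -6.41011546e-04, -1.58777019e-04,
       -8.91509284e-04, -5.35621656e-04, -2.18849433e-04]), 'tau': array([-1.11932164e-03, -5.63405585e+01,  1.22606792e+00, -1.93450052e+01,
        1.09587883e-02,  1.05136272e-02, -8.84369996e-06]), 'eef_pos': array([6.49289248e+02, 7.11538876e-02, 1.90690928e+02]), 'tool_rot': array([-3.13967360e+00,  2.10846307e-05,  1.57083543e+00]), 'force': array([-0.04598832, -0.98114798, -0.52496083]), 'torque': array([-0.00321973, -0.05214784, -0.03305152]), 'width': 85.61337903302507}
scene 453.73278213713945 453.73278213713945 283.3327168470379 213.32392125886867 [[0.3872, 0.9219, 0.0109], [0.6776, -0.2766, -0.6815], [-0.6253, 0.2713, -0.7318]] [-209.5, -271.6, 1344.8]
side 502.31915228174717 502.31915228174717 274.38001217061367 204.21586462078665 [[0.8286, -0.5595, -0.0195], [-0.3366, -0.4702, -0.8158], [0.4473, 0.6826, -0.578]] [-414.5, 244.9, 754.7]
wrist 360.9203993684593 360.9203993684593 282.7482215500189 213.3098717258268 [[1.0, -0.0015, -0.0023], [-0.0007, -0.9551, 0.2963], [-0.0026, -0.2963, -0.9551]] [-647.5, -37.3, 380.2]
```

View pics/scene0.png

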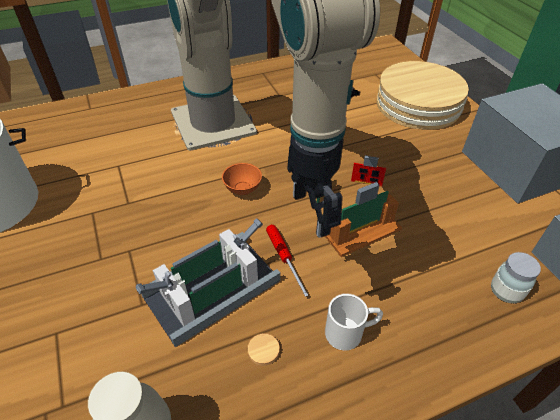

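View pics/side0.png

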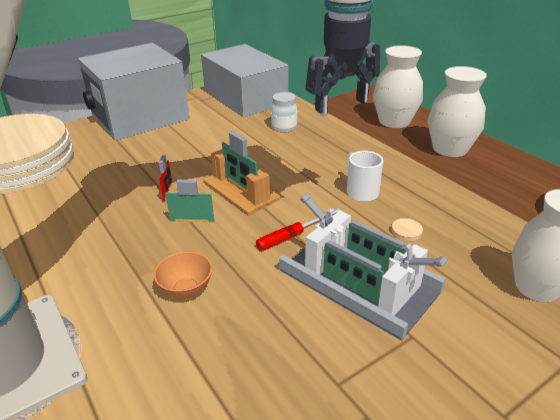

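Side view: candidates are the green card in the stand (238,160), a small green card (190,202) and a red one (165,178). I take the stand card to be the one meant; the crops should confirm this.

```bash
python3 - <<'E'
import cv2,numpy as np
a=cv2.imread('pics/side0.png');b=cv2.imread('pics/scene0.png')
r=lambda im,x,y,w,h,k:cv2.resize(im[y:y+h,x:x+w],None,fx=k,fy=k,interpolation=cv2.INTER_CUBIC)
t=np.hstack([r(a,150,120,160,100,5)]);u=np.hstack([r(a,270,190,180,145,4.4)])
cv2.imwrite('pics/c1.png',t)
# composite: rack in side (x4, 180x140=720x560)
cv2.imwrite('pics/c2.png',r(a,270,190,180,145,4))
cv2.imwrite('pics/c3.png',r(b,135,210,160,140,4))
E
```

```text
(no output)
```

View pics/c1.png

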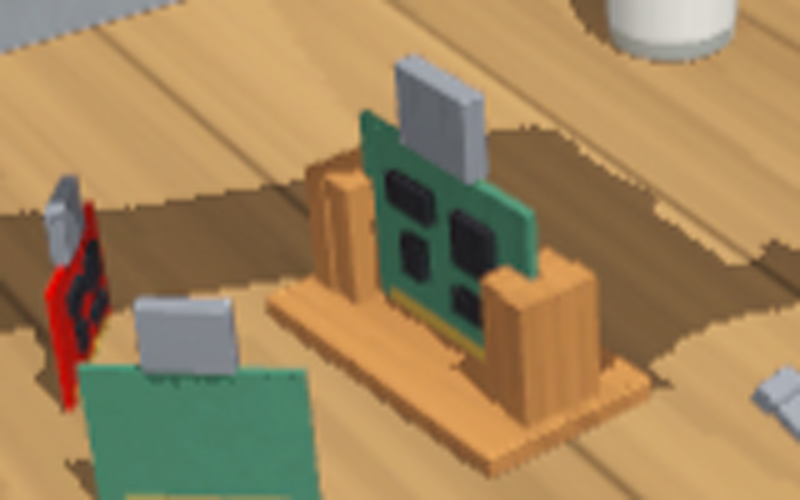

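View pics/c2.png

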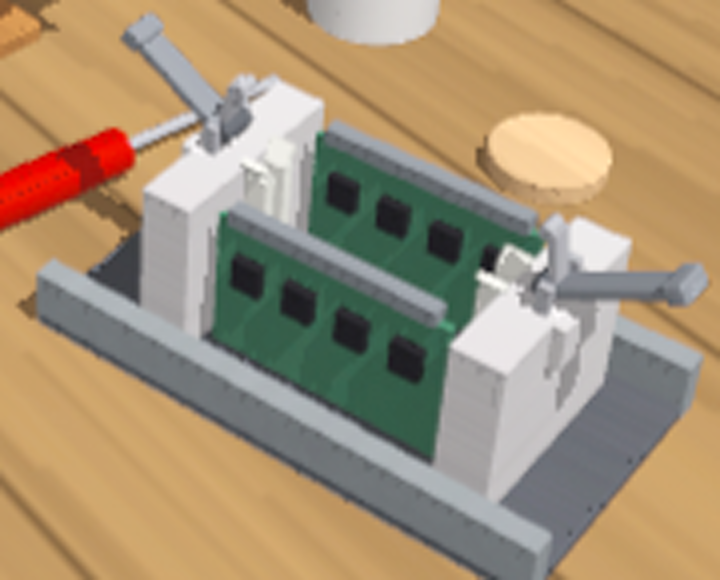

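Confirmed: of the two green cards the stand one is larger, and it carries the grey block and sits in the wooden stand; the other green card stands alone and the red one is excluded. Block top-face centre is near side px (238.2,135.6). Rack base corners are near (280.5,268.8), (405,327) and (442.5,292.5). Next I turn these into positions.

```bash
cat > h.py <<'E'
from cell import ctrl
import cv2,numpy as np
def ray(n,u,v,z,c=None):
    c=c or ctrl.get_calibration(n);R=np.array(c["R"]);t=np.array(c["t"]).ravel()
    o=-R.T@t;d=R.T@np.array([(u-c["cx"])/c["fx"],(v-c["cy"])/c["fy"],1]);return (o+d*(z-o[2])/d[2])[:2]
def proj(n,X,c=None):
    c=c or ctrl.get_calibration(n);p=np.array(c["R"])@np.array(X,float)+np.array(c["t"]).ravel()
    return np.array([c["fx"]*p[0]/p[2]+c["cx"],c["fy"]*p[1]/p[2]+c["cy"]])
E
python3 - <<'E'
from h import *
def P(n,u,v,z,l):
    print(l,np.round(ray(n,u,v,z),1))
s=lambda u,v:(150+u/5,120+v/5)
for l,u,v,z in [("blk ctr",441,78,142),("blk L",403,57,142),("blk R",478,97,142),("stand left z12",267,300,12),("stand front z12",490,462,12),("stand right z12",650,375,12),("plate top L",362,112,102),("plate top R",536,212,102)]:
    P("side",*s(u,v),z,l)
r=lambda u,v:(270+u/4,190+v/4)
for l,u,v,z in [("base left z0",42,315,0),("base front z0",545,590,0),("base right z0",692,408,0),
 ("blkA nearL",145,190,88),("blkA near in",190,212,88),("blkA far in",322,100,88),("blkA far out",278,80,88),
 ("blkB near in",450,345,88),("blkB near out",507,372,88),("blkB far out",630,240,88),("blkB far in",580,220,88),
 ("nbrnear L",232,207,90),("nbrnear R",446,310,90),("nbrfar L",333,127,90),("nbrfar R",537,220,90)]:
    P("side",*r(u,v),z,l)
E
```

```text
blk ctr [541.3 190.4]
blk L [538.  216.3]
blk R [545. 167.]
stand left z12 [486.5 269.5]
stand front z12 [503.9 103. ]
stand right z12 [594.3 117.1]
plate top L [534. 251.]
plate top R [549.8 133. ]
base left z0 [469.  -66.2]
base front z0 [ 540.3 -309.2]
base right z0 [ 664.  -275.6]
blkA nearL [ 495.5 -106.8]
blkA near in [ 502.  -129.3]
blkA far in [ 598.6 -101.7]
blkA far out [592.5 -78.5]
blkB near in [ 534.2 -249.8]
blkB near out [ 541.4 -272.9]
blkB far out [ 637.2 -247.1]
blkB far in [ 630.1 -226.5]
nbrnear L [ 516.8 -138.7]
nbrnear R [ 545.1 -236. ]
nbrfar L [ 587.5 -121.5]
nbrfar R [ 613.7 -217.8]
```

View pics/c3.png

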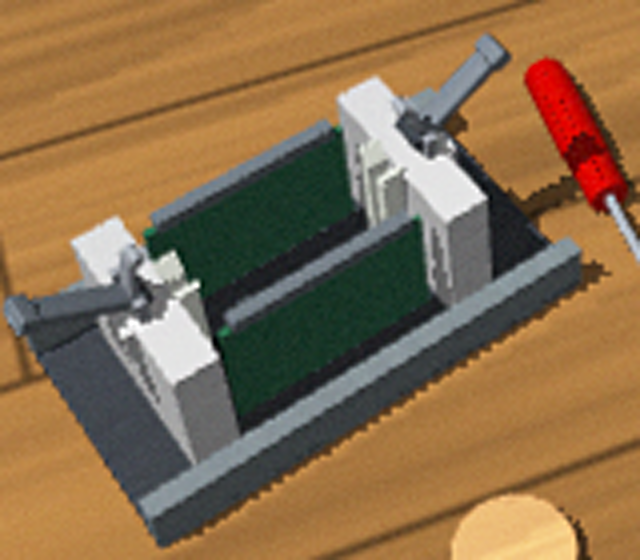

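c3: the rack frame with both levers open. White guides face inward, and the lever tips are at crop (490,45) and (15,310). The card centre is about (541.5,191) with yaw about 0.13. The rack is about (566,-177) with yaw about 0.27. I move above the card and look from close.

```bash
python3 -m pendant '[[-0.02,0.035,0.02,0,0,0.03,1],[-0.045,0.075,0.03,0,0,0.06,1],[-0.07,0.12,0.03,0,0,0.1,1],[-0.095,0.16,0.03,0,0,0.13,1],[-0.108,0.191,0.02,0,0,0.13,1],[-0.108,0.191,0.02,0,0,0.13,1],[-0.108,0.191,0.02,0,0,0.13,1]]'
python3 - <<'E'
from h import *
print(ctrl.read_state()["eef_pos"],ctrl.read_state()["tool_rot"])
c=ctrl.get_calibration("wrist");im=ctrl.get_image("wrist")
for X in [(541.5,191,142),(534,251,102),(549.8,133,102)]: print(proj("wrist",X,c))
import json;json.dump({k:np.array(v).tolist() for k,v in c.items()},open("cw1.json","w"))
cv2.imwrite("pics/w1.png",cv2.resize(im,None,fx=1.42,fy=1.42,interpolation=cv2.INTER_CUBIC))
E
```

```text
clock: 0.85
eef_pos: [541.5, 191.6, 211.3]
tool_rot: [-3.141, 0.0, 1.703]
force: [0.5, -0.7, -0.2]
width: 85.2
[541.46650015 191.59721171 211.28489372] [-3.14085949e+00  4.54277393e-04  1.70293039e+00]
[284.65742027 211.78761866]
[285.08422157 123.10619739]
[285.15530746 262.04720983]
```

View pics/w1.png

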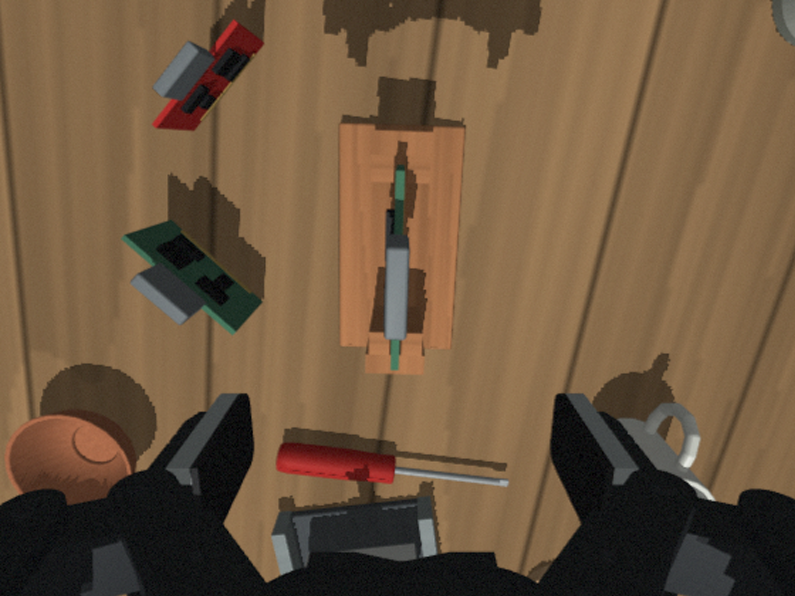

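Wrist view 1: block top face spans (386–408, 248–338) and the plate's top edge runs from (400,166) to (395,368). The fingers straddle it.

```bash
python3 - <<'E'
from h import *
import json;c=json.load(open("cw1.json"))
k=1.42
for u,v,z in [(397,293,142),(397,248,142),(396,338,142),(400,166,102),(395,369,102)]: print(np.round(ray("w",u/k,v/k,z,c),1))
E
```

```text
[537.3 194.6]
[534.3 217.7]
[539.9 170.2]
[530.8 255.3]
[543.4 134.3]
```

```bash
python3 -m pendant '[[-0.0035,0.0025,-0.03,0,0,-0.02,1],[-0.0035,0.0025,-0.06,0,0,-0.02,1],[-0.0035,0.0025,-0.085,0,0,-0.02,1],[-0.0035,0.0025,-0.104,0,0,-0.02,1],[-0.0035,0.0025,-0.104,0,0,-0.02,0],[-0.0035,0.0025,-0.104,0,0,-0.02,-0.4],[-0.0035,0.0025,-0.104,0,0,-0.02,-0.6]]'
python3 - <<'E'
from h import *
import json
c=ctrl.get_calibration("wrist");im=ctrl.get_image("wrist")
json.dump({k:np.array(v).tolist() for k,v in c.items()},open("cw2.json","w"))
cv2.imwrite("pics/w2.png",cv2.resize(im[150:420,130:430],None,fx=2.2,fy=2.2,interpolation=cv2.INTER_CUBIC))
E
```

```text
clock: 1.6
eef_pos: [539.9, 193.1, 108.9]
tool_rot: [3.139, -0.0, 1.679]
force: [0.5, 0.5, 0.1]
width: 44.2
```

View pics/w2.png

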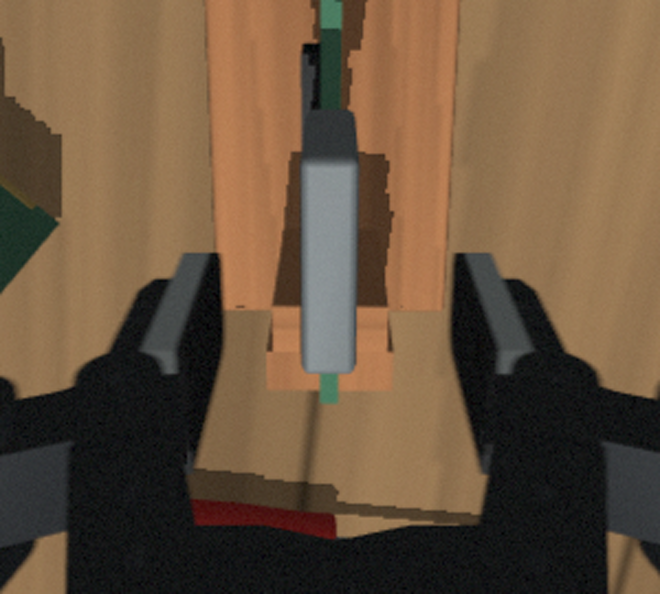

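Wrist view 2: the block's top face is centred at crop (329,265) and the finger midline at about 337, so the block is roughly 1.5 mm to -x of the midline.

```bash
python3 - <<'E'
from h import *
import json;c=json.load(open("cw2.json"))
k=2.2
for u,v,z in [(329.5,158,142),(328.5,372,142)]: print(np.round(ray("w",u/k+130,v/k+150,z,c),1))
print(ctrl.read_state()["eef_pos"])
E
python3 -m pendant '[[0,0,0,0,0,0,-0.6],[0,0,0,0,0,0,-0.6]]'
```

```text
[534.5 218.8]
[539.3 170.4]
[539.79799461 193.35223957 108.93872272]
clock: 1.85
eef_pos: [539.0, 193.7, 108.4]
tool_rot: [3.14, -0.0, 1.681]
force: [0.5, -0.5, 0.8]
width: 17.3
```

```bash
python3 -m pendant '[[-0.0015,0.001,0,0,0,0,-0.6],[-0.0015,0.001,0,0,0,0,-0.6],[-0.0015,0.001,0,0,0,0,-0.65],[-0.0015,0.001,0,0,0,0,-0.7],[-0.0015,0.001,0,0,0,0,-0.75],[-0.0015,0.001,0,0,0,0,-0.8],[-0.0015,0.001,0,0,0,0,-1],[-0.0015,0.001,0,0,0,0,-1]]'
```

```text
clock: 2.65
eef_pos: [537.0, 194.5, 107.6]
tool_rot: [-3.142, -0.0, 1.681]
force: [0.5, -0.5, -0.1]
width: -0.2
```

```bash
python3 - <<'E'
from h import *
a=ctrl.get_image("side");w=ctrl.get_image("wrist");print(ctrl.read_state()["width"])
A=cv2.resize(a[60:240,150:330],(540,540),interpolation=cv2.INTER_CUBIC);
W=cv2.resize(w[150:420,160:400],(260,292));B=np.zeros((540,800,3),np.uint8);B[:,:540]=A;B[:292,540:]=W
cv2.imwrite("pics/c4.png",B)
E
```

```text
-0.13213090175789943
```

View pics/c4.png

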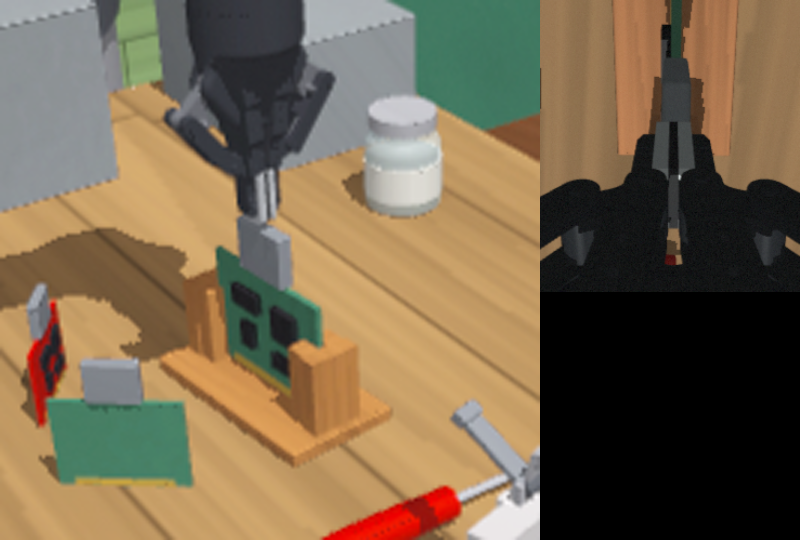

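```bash
python3 - <<'E'
from h import *
for z in (108,126,142,150): print(z,proj("side",(537,194.5,z)),proj("wrist",(537,194.5,z)),proj("scene",(537,194.5,z)))
for X in[(537.1,194.6,142),(534.3,218,142),(540,170,142),(530.8,255.3,102),(543.4,134.3,102)]:print(proj("side",X))
cv2.imwrite("pics/c5.png",np.hstack([cv2.resize(ctrl.get_image("scene")[140:260,280:420],None,fx=3.6,fy=3.6,interpolation=cv2.INTER_CUBIC),cv2.resize(ctrl.get_image("wrist")[130:350,200:360],(290,432))]))
E
```

```text
108 [236.44953841 149.77344254] [285.18582937 248.29731249] [365.92925038 197.09812372]
126 [235.90854171 142.24332417] [285.39253349 262.4249641 ] [367.14301781 191.13715859]
142 [235.41861813 135.42409114] [285.61276859 277.47741994] [368.24994605 185.70089425]
150 [235.17039221 131.96904126] [285.73908375 286.11070928] [368.81362024 182.93261909]
[235.43575552 135.39276622]
[228.67558137 131.58280087]
[242.73268586 139.52143548]
[220.18765046 142.04792571]
[254.23055019 163.0706539 ]
```

View pics/c5.png

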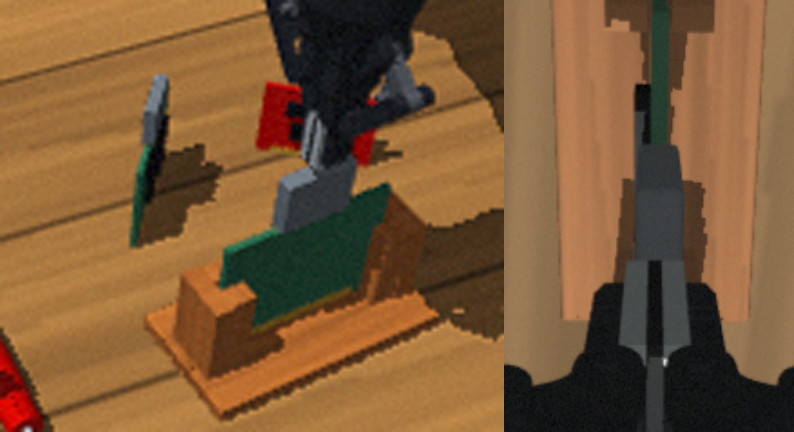

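The side and scene views show the shut fingertips meeting the block's top, although the reported TCP z is 108. Viewed so far: 9. To settle it without another view, I lift 40 mm and difference the images.

```bash
python3 - <<'E'
from h import *
for n in("side","scene","wrist"): np.save(f"a_{n}.npy",ctrl.get_image(n))
E
python3 -m pendant '[[0,0,0.01,0,0,0,-1],[0,0,0.02,0,0,0,-1],[0,0,0.03,0,0,0,-1],[0,0,0.04,0,0,0,-1],[0,0,0.04,0,0,0,-1],[0,0,0.04,0,0,0,-1]]'
python3 - <<'E'
from h import *
p=ctrl.read_state()["eef_pos"];print(p)
for n in("side","scene","wrist"):
    a=np.load(f"a_{n}.npy");b=ctrl.get_image(n);np.save(f"b_{n}.npy",b)
    if n=="wrist":continue
    d=cv2.absdiff(a,b).max(2)>45;d=cv2.morphologyEx(d.astype(np.uint8),cv2.MORPH_OPEN,np.ones((2,2)))
    print(n,"tip proj now",proj(n,p).round(1),"before",proj(n,p-[0,0,40]).round(1),"block top",proj(n,(537,194.5,142)).round(1))
    c=int(proj(n,p)[0])
    for v in range(100,240):
        u=np.nonzero(d[v,c-45:c+45])[0]
        if len(u) and v%3==0:print(v,u.min()+c-45,u.max()+c-45,len(u),end=" | ")
    print()
E
```

```text
clock: 3.6
eef_pos: [537.2, 194.6, 148.1]
tool_rot: [3.141, -0.0, 1.681]
force: [-0.9, -0.2, -0.4]
width: -0.2
[537.17514359 194.62726977 148.05298087]
side tip proj now [235.3 132.8] before [236.5 149.7] block top [235.4 135.4]
102 206 255 37 | 105 210 253 32 | 108 213 252 31 | 111 216 250 26 | 114 219 244 21 | 117 224 243 20 | 120 229 243 15 | 123 229 243 15 | 126 230 244 15 | 129 230 243 14 | 132 232 242 11 | 135 233 239 6 | 138 193 194 2 | 141 199 207 9 | 147 208 212 5 | 156 216 223 6 | 159 223 224 2 | 162 224 225 2 | 168 193 194 2 | 171 193 196 4 | 174 190 196 7 | 177 201 206 6 | 180 195 200 6 | 
scene tip proj now [368.8 183.6] before [366.  197.1] block top [368.2 185.7]
102 366 408 30 | 105 366 412 28 | 108 366 410 41 | 111 331 404 34 | 114 342 398 22 | 117 350 369 13 | 120 357 400 13 | 123 357 397 27 | 126 358 403 7 | 129 358 402 6 | 132 359 360 2 | 135 333 348 16 | 138 352 360 9 | 141 354 397 10 | 144 355 398 11 | 147 356 399 13 | 150 357 401 23 | 153 358 405 21 | 156 358 400 17 | 159 359 410 16 | 162 360 412 23 | 165 365 400 24 | 168 365 401 27 | 171 370 397 21 | 174 366 390 17 | 177 365 383 12 | 180 365 370 6 | 183 365 374 10 | 186 366 376 10 | 189 368 371 4 | 198 396 402 7 | 201 397 403 7 | 207 386 389 4 | 210 385 387 3 | 213 385 386 2 | 225 399 407 9 | 228 403 412 10 | 231 407 412 6 |
```

```bash
python3 - <<'E'
import numpy as np
for n,us in(("side",(234,237,240)),("scene",(366,369,372))):
    a=np.load(f"a_{n}.npy").astype(int);b=np.load(f"b_{n}.npy").astype(int)
    for u in us:
        print(n,u)
        for m,i in(("a",a),("b",b)):print(m,[(v,*i[v,u]) for v in range(104 if n=="side" else 156,146 if n=="side" else 200,2)])
E
```

```text
side 234
a [(104, np.int64(65), np.int64(59), np.int64(56)), (106, np.int64(65), np.int64(59), np.int64(56)), (108, np.int64(43), np.int64(41), np.int64(39)), (110, np.int64(54), np.int64(48), np.int64(47)), (112, np.int64(64), np.int64(58), np.int64(55)), (114, np.int64(66), np.int64(59), np.int64(56)), (116, np.int64(63), np.int64(57), np.int64(55)), (118, np.int64(65), np.int64(60), np.int64(58)), (120, np.int64(60), np.int64(55), np.int64(55)), (122, np.int64(57), np.int64(53), np.int64(53)), (124, np.int64(69), np.int64(62), np.int64(60)), (126, np.int64(71), np.int64(65), np.int64(62)), (128, np.int64(75), np.int64(67), np.int64(64)), (130, np.int64(66), np.int64(59), np.int64(57)), (132, np.int64(94), np.int64(89), np.int64(88)), (134, np.int64(108), np.int64(104), np.int64(101)), (136, np.int64(101), np.int64(96), np.int64(93)), (138, np.int64(99), np.int64(94), np.int64(91)), (140, np.int64(100), np.int64(95), np.int64(91)), (142, np.int64(101), np.int64(96), np.int64(92)), (144, np.int64(104), np.int64(99), np.int64(94))]
b [(104, np.int64(137), np.int64(132), np.int64(131)
[... 11219 characters left out ...]
int64(22)), (172, np.int64(79), np.int64(75), np.int64(71)), (174, np.int64(8), np.int64(14), np.int64(0)), (176, np.int64(8), np.int64(7), np.int64(60)), (178, np.int64(20), np.int64(16), np.int64(36)), (180, np.int64(20), np.int64(18), np.int64(14)), (182, np.int64(19), np.int64(16), np.int64(106)), (184, np.int64(141), np.int64(128), np.int64(117)), (186, np.int64(136), np.int64(127), np.int64(118)), (188, np.int64(52), np.int64(46), np.int64(46)), (190, np.int64(59), np.int64(56), np.int64(51)), (192, np.int64(58), np.int64(54), np.int64(50)), (194, np.int64(62), np.int64(57), np.int64(53)), (196, np.int64(59), np.int64(59), np.int64(56)), (198, np.int64(54), np.int64(51), np.int64(48))]
```

```bash
python3 - <<'E'
from h import *
from scipy.optimize import least_squares as L
def tri(a,b):
    f=lambda X:np.r_[proj("side",X)-a,proj("scene",X)-b];r=L(f,[537,194,150]);return r.x.round(1),r.fun.round(1)
print("tip",tri((238,115),(368,170)))
print("block top ctr",tri((238.2,135.6),(367,187)))
# tip masks: moved pixels, dark/grey low end
for n in("side","scene"):
    a=np.load(f"a_{n}.npy").astype(int);b=np.load(f"b_{n}.npy").astype(int)
    v0,v1,u0,u1=(106,120,225,250) if n=="side" else (160,180,355,385)
    print(n,u0);[print(v,"".join("#" if np.ptp(b[v,u])<25 else "." for u in range(u0,u1))) for v in range(v0,v1)]
E
```

```text
tip (array([540. , 183.5, 191.9]), array([-0.1, -0.1, -0.1,  0.2]))
block top ctr (array([540.5, 189.2, 142.9]), array([-0.1, -0.1, -0. ,  0.1]))
side 225
106 ..#######################
107 ...######################
108 ...######################
109 ...######################
110 ...######################
111 ...######################
112 .....####################
113 .....####################
114 ......###################
115 ........#####...########.
116 ..................##.....
117 .........................
118 .........................
119 .........................
scene 355
160 .........#####################
161 ..........##################..
162 .........#################....
163 .........#################....
164 .........################.....
165 .........################.....
166 ............#############.....
167 ............############......
168 .....#.....#############......
169 .....###################......
170 .....##################.......
171 .....#######..#########.......
172 ........####...#########......
173 .................#######......
174 ......##.........#######......
175 ......###........######.......
176 ......###............##.......
177 ......###.....................
178 ......###......####...........
179 ...............########.......
```

Triangulation with both fixed cameras puts the block top at z=143, as it should be. The shut fingertips come out at z≈190 while the state reports 148, so the real tips end about 40 mm short of the reported TCP. I'll plan contact heights with that offset, descend, and watch the force.

```bash
python3 -m pendant '[[0.001,0,0,0,0,0,0.2],[0.001,0,0,0,0,0,0.2],[0.001,0,0,0,0,0,0.2],[0.001,0,-0.02,0,0,0,0.2],[0.001,0,-0.04,0,0,0,0.2],[0.001,0,-0.055,0,0,0,0.2],[0.001,0,-0.066,0,0,0,0.2],[0.001,0,-0.074,0,0,0,0.2]]'
python3 -m pendant '[[0,0,0,0,0,0,0.2],[0,0,0,0,0,0,-0.4]]'
python3 - <<'E'
from h import *
for n in("side","scene"): np.save(f"c_{n}.npy",ctrl.get_image(n))
A=np.load("c_side.npy")[90:200,190:290];B=np.load("c_scene.npy")[140:250,310:430]
cv2.imwrite("pics/c6.png",np.hstack([cv2.resize(A,(400,440),interpolation=2),cv2.resize(B,(400,440),interpolation=2)]))
print(ctrl.read_state()["force"],ctrl.read_state()["width"])
E
```

```text
clock: 4.55
eef_pos: [537.8, 194.5, 72.8]
tool_rot: [-3.141, 0.0, 1.681]
force: [-0.1, 0.2, 0.3]
width: 51.1
clock: 4.75
eef_pos: [538.4, 194.6, 73.9]
tool_rot: [3.141, -0.0, 1.681]
force: [-0.4, -0.1, 0.5]
width: 37.6
[ 0.10968713 -0.17370861 -0.47089715] 25.92267038112766
```

View pics/c6.png

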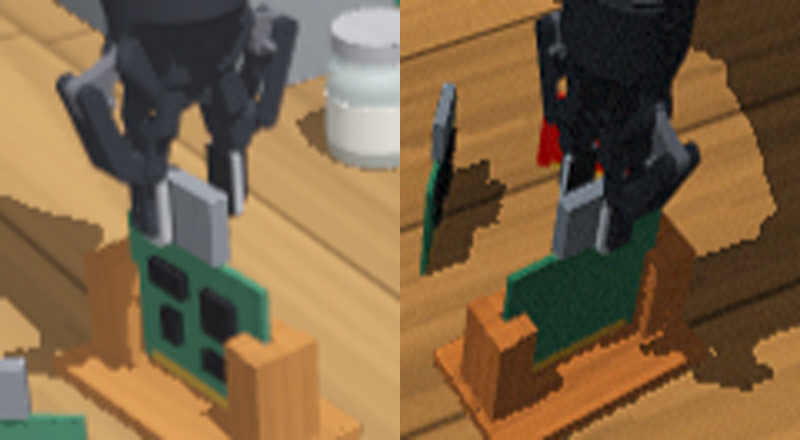

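c6 (view 10): the fingers straddle the block in height, with tips near the block's bottom. They look displaced to +y: near-finger tips at side px (229,150) and scene px (375,201).

```bash
python3 - <<'E'
from h import *
for z in (105,110,115): print(z,"side -x finger",ray("side",228.8,150,z).round(1),"scene +x finger",ray("scene",375,201,z).round(1),"block base ctr side",ray("side",190+200/4,90+242/4,z).round(1))
# block bottom-edge: side face corners at z=102: crop(172,238)->,(228,266)
for u,v in((172,238),(228,266)):print(ray("side",190+u/4,90+v/4,102).round(1))
# scene block lower corners z=102
for u,v in((556,255),(606,240)):print("sc",ray("scene",310+(u-400)*.3,140+v/4,102).round(1))
print(ctrl.read_state()["eef_pos"])
E
```

```text
105 side -x finger [525.8 208. ] scene +x finger [552.4 208.6] block base ctr side [544.1 192.1]
110 side -x finger [521.7 200. ] scene +x finger [556.3 205.3] block base ctr side [539.8 184.2]
115 side -x finger [517.5 192. ] scene +x finger [560.3 202.1] block base ctr side [535.4 176.3]
[536.8 209.4]
[545.5 166.1]
sc [542.4 169.9]
sc [544.7 205.7]
[538.62030207 194.75028953  74.32335887]
```

```bash
python3 -m pendant '[[0.001,-0.005,0,0,0,0,-0.4],[0.001,-0.01,0,0,0,0,-0.5],[0.001,-0.01,0,0,0,0,-0.6],[0.001,-0.01,0,0,0,0,-0.65],[0.001,-0.01,0,0,0,0,-0.7],[0.001,-0.01,0,0,0,0,-0.75],[0.001,-0.01,0,0,0,0,-1],[0.001,-0.01,0,0,0,0,-1]]'
```

```text
clock: 5.65
eef_pos: [539.3, 184.7, 73.8]
tool_rot: [3.141, -0.0, 1.681]
force: [0.6, -0.6, 1.9]
width: 11.1
```

```bash
python3 -m pendant '[[0,0,0,0,0,0,-1],[0,0,0.01,0,0,0,-1],[0,0,0.025,0,0,0,-1],[0,0,0.045,0,0,0,-1],[0,0,0.07,0,0,0,-1],[0,0,0.1,0,0,0,-1],[0,0,0.13,0,0,0,-1],[0,0,0.155,0,0,0,-1]]'
```

```text
clock: 6.45
eef_pos: [538.6, 184.4, 230.4]
tool_rot: [3.141, -0.0, 1.681]
force: [0.7, -0.6, -2.2]
width: 11.0
```

```bash
python3 - <<'E'
from h import *
f=lambda u,v:(135+u/4,210+v/4)
A=np.array([ray("scene",*f(*p),88) for p in((338,97),(380,78),(488,195),(440,212))]);B=np.array([ray("scene",*f(*p),88) for p in((72,240),(118,217),(215,350),(175,378))])
print(A.round(1).tolist());print(B.round(1).tolist())
print(A.mean(0),B.mean(0),(A.mean(0)+B.mean(0))/2)
for m in (A,B):
    d=(m[2]+m[3]-m[0]-m[1])/2;print("x dir len",np.hypot(*d),"yaw",np.arctan2(d[1],d[0]))
d=A.mean(0)-B.mean(0);print(np.hypot(*d),np.arctan2(-d[0],d[1]))
# base corners z~0 bottom: (165,545) near, (578,275)
b0=ray("scene",*f(163,546),0);b1=ray("scene",*f(578,270),0);d=b1-b0;print(b0,b1,np.hypot(*d),np.arctan2(-d[0],d[1]))
# neighbour bar tops z90: far/x- (150,215)-(330,125) ; x+ (225,325)-(412,220)
n=[ray("scene",*f(*p),90) for p in((155,222),(335,128),(230,326),(415,222))];print(np.round(n,1).tolist(),np.mean(n,0))
# guides + lever tips
for l,u,v,z in(("leverL tip top",490,42,130),("leverR tip",12,308,125)):print(l,ray("scene",*f(u,v),z).round(1))
E
```

```text
[[501.2, -126.6], [497.0, -102.6], [589.4, -77.4], [590.2, -102.6]]
[[539.0, -271.2], [533.9, -247.8], [625.0, -223.7], [632.5, -244.1]]
[ 544.46124309 -102.30394132] [ 582.60817177 -246.69428094] [ 563.53470743 -174.49911113]
x dir len 93.97725028023409 yaw 0.26459858037756884
x dir len 95.78760978785851 yaw 0.2703125766570976
149.3444285654345 0.25829160850523947
[ 661.63506492 -271.16530898] [590.67801417 -29.6823051 ] 251.69216160963043 0.28579467993716756
[[545.2, -232.0], [521.9, -134.4], [616.4, -214.1], [592.7, -116.2]] [ 569.07459668 -174.18975477]
leverL tip top [531.  -53.1]
leverR tip [ 595.  -301.8]
```

Card held (width 11, weight about 2 N). Fixed cameras put the slot centre at about (565,-175.5), yaw 0.265, and the card started at (540.9,189.8). I carry by the difference, with the card's bottom edge at about 168.

```bash
python3 -m pendant '[[0.002,-0.02,0,0,0,0.01,-1],[0.004,-0.05,0,0,0,0.02,-1],[0.006,-0.085,0,0,0,0.035,-1],[0.008,-0.12,0,0,0,0.05,-1],[0.01,-0.155,0,0,0,0.065,-1],[0.012,-0.19,0,0,0,0.08,-1],[0.015,-0.225,0,0,0,0.1,-1],[0.018,-0.26,0,0,0,0.12,-1]]'
python3 -m pendant '[[0.002,-0.03,0,0,0,0.01,-1],[0.004,-0.06,0,0,0,0.02,-1],[0.005,-0.085,0,0,0,0.03,-1],[0.007,-0.1,0,0,0,0.03,-1],[0.007,-0.105,0,0,0,0.03,-1],[0.007,-0.105,0,0,0,0.03,-1]]'
python3 - <<'E'
from h import *
for n in("side","scene"): np.save(f"d_{n}.npy",ctrl.get_image(n))
print(ctrl.read_state()["eef_pos"])
A=np.load("d_side.npy")[120:270,290:440];B=np.load("d_scene.npy")[170:320,150:300]
cv2.imwrite("pics/c7.png",np.hstack([cv2.resize(A,(400,400),interpolation=2),cv2.resize(B,(400,400),interpolation=2)]))
E
```

```text
clock: 7.25
eef_pos: [556.2, -76.7, 228.7]
tool_rot: [-3.141, -0.0, 1.802]
force: [0.4, -0.6, -1.5]
width: 11.2
clock: 7.85
eef_pos: [563.8, -180.1, 228.5]
tool_rot: [-3.141, -0.001, 1.83]
force: [-0.7, 0.6, -1.8]
width: 11.0
[ 564.10925133 -178.38943737  228.56165325]
```

View pics/c7.png

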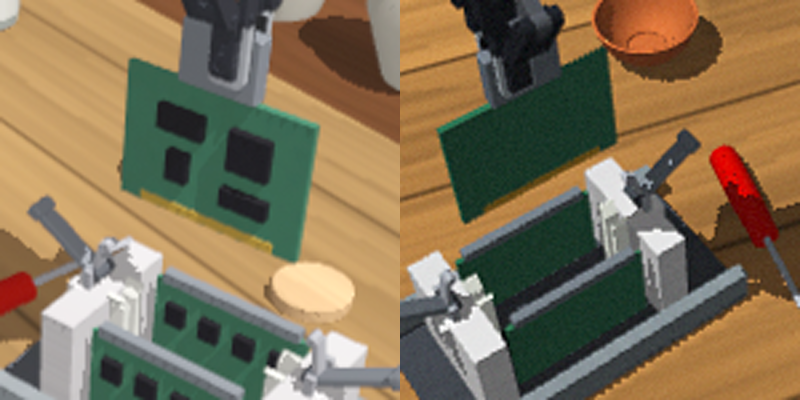

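c7 (view 11): the card hangs squarely above the rack. Plate corners in the side crop are (133,58), (319,124), (124,190), (299,260); in the scene crop (607,50), (439,130), (617,143), (465,222).

```bash
python3 - <<'E'
from h import *
from scipy.optimize import least_squares as L
k=2.6667
S=lambda u,v:np.array((290+u/k,120+v/k));C=lambda u,v:np.array((150+(u-400)/k,170+v/k))
def tri(a,b):
    r=L(lambda X:np.r_[proj("side",X)-a,proj("scene",X)-b],[565,-175,200]);return r.x,r.fun
P={}
for n,a,b in(("T+",(133,58),(607,50)),("T-",(319,124),(439,130)),("B+",(124,190),(617,143)),("B-",(299,260),(465,222))):
    P[n],f=tri(S(*a),C(*b));print(n,P[n].round(1),f.round(1))
m=sum(P.values())/4;print("centre",m.round(1))
for e in"TB":
    d=P[e+"+"]-P[e+"-"];print(e,np.linalg.norm(d).round(1),"yaw",np.arctan2(-d[0],d[1]).round(3),"dz",d[2].round(1),"mid",((P[e+"+"]+P[e+"-"])/2).round(1))
# rack end-block top corners seen in both: crop c2 (270,190,/4) & c3 (135,210,/4)
s=lambda u,v:np.array((270+u/4,190+v/4));c=lambda u,v:np.array((135+u/4,210+v/4))
Q=[]
for a,b in(((145,190),(338,97)),((278,80),(488,195)),((322,100),(440,212)),((507,372),(72,240)),((450,345),(118,217)),((580,220),(215,350)),((630,240),(175,378))):
    X,f=tri(s(*a),c(*b));Q.append(X);print(X.round(1),f.round(1))
E
```

```text
T+ [ 551.8 -112.3  256.4] [-0.4 -0.4 -0.4  0.6]
T- [ 581.6 -228.4  257.9] [-0.6 -0.5 -0.6  0.7]
B+ [ 550.9 -112.4  164.8] [-0.5 -0.4 -0.4  0.6]
B- [ 582.4 -228.2  167.9] [-0.9 -0.6 -0.8  1. ]
centre [ 566.7 -170.3  211.7]
T 119.8 yaw 0.252 dz -1.6 mid [ 566.7 -170.3  257.1]
B 120.0 yaw 0.266 dz -3.1 mid [ 566.6 -170.3  166.3]
[ 494.2 -117.5   89.9] [ 3.3  2.7  3.1 -4.2]
[591.2 -78.7  89.4] [-0.4 -0.3 -0.3  0.4]
[ 594.4 -104.7   92.5] [-0.5 -0.4 -0.4  0.5]
[ 540.6 -272.4   88.8] [-0.5 -0.3 -0.6  0.6]
[ 534.4 -248.8   87.7] [-0.4 -0.3 -0.4  0.5]
[ 627.8 -225.9   90.1] [-1.1 -0.7 -1.   1. ]
[ 635.1 -246.3   89.9] [-1.1 -0.7 -1.   1. ]
```

```bash
python3 -m pendant '[[0,-0.002,-0.01,0,0,0,-1],[0,-0.005,-0.025,0,0,0,-1],[0,-0.005,-0.04,0,0,0,-1],[0,-0.005,-0.052,0,0,0,-1],[0,-0.005,-0.06,0,0,0,-1],[0,-0.005,-0.066,0,0,0,-1],[0,-0.005,-0.066,0,0,0,-1]]'
python3 -m pendant '[[0,0,-0.004,0,0,0,-1],[0,0,-0.007,0,0,0,-1],[0,0,-0.009,0,0,0,-1],[0,0,-0.011,0,0,0,-1]]'
python3 - <<'E'
from h import *
for n in("side","scene"): np.save(f"e_{n}.npy",ctrl.get_image(n))
s=ctrl.read_state();print(s["eef_pos"].round(1),s["force"].round(1),s["torque"].round(2))
E
```

```text
clock: 8.65
eef_pos: [563.6, -185.1, 161.8]
tool_rot: [-3.14, -0.001, 1.831]
force: [-0.7, 0.1, -0.7]
width: 10.9
clock: 9.05
eef_pos: [564.1, -185.5, 151.6]
tool_rot: [3.141, 0.0, 1.831]
force: [0.4, 0.0, -2.0]
width: 11.0
[ 563.9 -185.4  151.4] [-0.3 -0.3 -2.8] [-0.01  0.04 -0.03]
```

```bash
python3 -m pendant '[[0,0,-0.001,0,0,0,-1],[0,0,-0.002,0,0,0,-1],[0,0,-0.003,0,0,0,-1]]'
python3 -m pendant '[[0,0,-0.0015,0,0,0,-1],[0,0,-0.003,0,0,0,-1]]'
python3 - <<'E'
from h import *
s=ctrl.read_state();print(s["eef_pos"].round(1),s["force"].round(1),s["torque"].round(2))
E
```

```text
clock: 9.45
eef_pos: [564.1, -185.5, 148.6]
tool_rot: [3.141, 0.0, 1.831]
force: [0.2, -0.6, -1.7]
width: 11.2
clock: 9.65
eef_pos: [564.0, -185.5, 145.5]
tool_rot: [3.142, -0.0, 1.831]
force: [-0.7, 0.1, -2.1]
width: 11.0
[ 564.  -185.5  145.5] [-0.7  0.1 -2.1] [-0.01  0.04  0.01]
```

The bottom edge is at about 83.5 with no contact force, so it is inside the guides. I continue down in steps.

```bash
python3 -m pendant '[[0,0,-0.002,0,0,0,-1],[0,0,-0.004,0,0,0,-1],[0,0,-0.006,0,0,0,-1],[0,0,-0.008,0,0,0,-1]]'
python3 -m pendant '[[0,0,-0.003,0,0,0,-1],[0,0,-0.006,0,0,0,-1],[0,0,-0.009,0,0,0,-1],[0,0,-0.012,0,0,0,-1]]'
python3 - <<'E'
from h import *
s=ctrl.read_state();print(s["eef_pos"].round(1),s["force"].round(1),s["torque"].round(2))
E
```

```text
clock: 10.05
eef_pos: [564.0, -185.5, 137.4]
tool_rot: [-3.142, -0.0, 1.831]
force: [-0.6, 0.8, -2.1]
width: 11.0
clock: 10.45
eef_pos: [564.0, -185.5, 125.3]
tool_rot: [-3.142, -0.0, 1.831]
force: [-0.3, 0.8, -1.4]
width: 11.1
[ 564.  -185.5  125.3] [-0.3  0.8 -1.4] [-0.06 -0.06 -0.  ]
```

```bash
python3 -m pendant '[[0,0,-0.004,0,0,0,-1],[0,0,-0.008,0,0,0,-1],[0,0,-0.012,0,0,0,-1],[0,0,-0.016,0,0,0,-1]]'
python3 -m pendant '[[0,0,-0.004,0,0,0,-1],[0,0,-0.008,0,0,0,-1],[0,0,-0.012,0,0,0,-1],[0,0,-0.016,0,0,0,-1]]'
python3 -m pendant '[[0,0,-0.002,0,0,0,-1],[0,0,-0.004,0,0,0,-1],[0,0,-0.006,0,0,0,-1],[0,0,-0.008,0,0,0,-1]]'
python3 - <<'E'
from h import *
s=ctrl.read_state();print(s["eef_pos"].round(1),s["force"].round(1),s["torque"].round(2))
E
```

```text
clock: 10.85
eef_pos: [564.0, -185.4, 109.2]
tool_rot: [-3.142, -0.0, 1.831]
force: [-0.2, -0.3, -1.7]
width: 11.1
clock: 11.25
eef_pos: [564.0, -185.5, 93.3]
tool_rot: [-3.142, -0.0, 1.831]
force: [-0.4, -0.1, -1.3]
width: 11.3
clock: 11.65
eef_pos: [564.0, -185.5, 85.5]
tool_rot: [3.142, 0.0, 1.831]
force: [0.5, 0.3, -2.2]
width: 11.0
[ 564.  -185.5   85.5] [ 0.5  0.3 -2.2] [ 0.   -0.02  0.01]
```

```bash
python3 -m pendant '[[0,0,-0.001,0,0,0,-1],[0,0,-0.002,0,0,0,-1],[0,0,-0.003,0,0,0,-1]]'
python3 -m pendant '[[0,0,-0.0005,0,0,0,-1],[0,0,-0.001,0,0,0,-1]]'
python3 -m pendant '[[0,0,-0.0005,0,0,0,-1],[0,0,-0.001,0,0,0,-1]]'
```

```text
clock: 11.95
eef_pos: [564.0, -185.5, 82.6]
tool_rot: [3.142, -0.0, 1.831]
force: [0.4, 0.2, -1.4]
width: 11.0
clock: 12.15
eef_pos: [564.1, -185.5, 81.6]
tool_rot: [3.142, 0.0, 1.831]
force: [0.9, -0.6, -1.5]
width: 10.8
clock: 12.35
eef_pos: [564.0, -185.5, 80.6]
tool_rot: [3.142, 0.0, 1.831]
force: [0.5, 0.3, -2.0]
width: 11.4
```

```bash
python3 -m pendant '[[0,0,-0.0005,0,0,0,-1],[0,0,-0.001,0,0,0,-1]]'
```

```text
clock: 12.55
eef_pos: [564.0, -185.5, 79.6]
tool_rot: [3.142, 0.0, 1.831]
force: [-0.1, 0.8, -1.9]
width: 11.2
```

```bash
python3 -m pendant '[[0,0,-0.0005,0,0,0,-1]]'; python3 -m pendant '[[0,0,-0.0005,0,0,0,-1]]'
```

```text
clock: 12.65
eef_pos: [564.0, -185.5, 79.1]
tool_rot: [-3.142, -0.0, 1.831]
force: [0.1, -0.5, -1.6]
width: 10.9
clock: 12.75
eef_pos: [564.1, -185.5, 78.8]
tool_rot: [3.141, 0.0, 1.831]
force: [-1.3, 0.4, 3.0]
width: 11.0
```

```bash
python3 -m pendant '[[0,0,-0.0005,0,0,0,-1]]'
```

```text
clock: 12.85
eef_pos: [564.3, -185.6, 78.7]
tool_rot: [3.141, 0.0, 1.831]
force: [-1.7, 1.2, 5.9]
width: 11.2
```

Contact at z_rep 78.8, as expected for the connector top, with about 8 N net. I relieve the push and let go.

```bash
python3 -m pendant '[[0,0,0.001,0,0,0,-1],[0,0,0.001,0,0,0,-0.7],[0,0,0.001,0,0,0,-0.5],[0,0,0.001,0,0,0,-0.3],[0,0,0.001,0,0,0,-0.3]]'
python3 -m pendant '[[0,0,0.02,0,0,0,-0.3],[0,0,0.05,0,0,0,-0.3],[0,0,0.09,0,0,0,-0.3],[0,0,0.13,0,0,0,-0.5],[0,0,0.16,0,0,0,-1],[0,0,0.16,0,0,0,-1]]'
python3 - <<'E'
from h import *
from scipy.optimize import least_squares as L
s=ctrl.read_state();print(s["eef_pos"].round(1),s["force"].round(1),s["qpos"].round(2))
for n in("side","scene"): np.save(f"f_{n}.npy",ctrl.get_image(n))
A=np.load("f_side.npy")[170:290,280:460];B=np.load("f_scene.npy")[190:310,125:305]
cv2.imwrite("pics/c8.png",np.vstack([cv2.resize(A,None,fx=4,fy=4,interpolation=2)[:,:400+320],cv2.resize(B,None,fx=4,fy=4,interpolation=2)])[:600] if 0 else np.vstack([cv2.resize(A,(450*1,300),interpolation=2),cv2.resize(B,(450,300),interpolation=2)]))
cv2.imwrite("pics/c9.png",np.vstack([cv2.resize(np.load("f_side.npy")[190:265,280:460],(720,300),interpolation=2),cv2.resize(np.load("f_scene.npy")[205:280,125:305],(720,300),interpolation=2)]))
E
```

```text
clock: 13.35
eef_pos: [564.1, -185.5, 79.1]
tool_rot: [3.141, -0.0, 1.831]
force: [0.2, 0.1, 0.4]
width: 30.2
clock: 13.95
eef_pos: [567.1, -186.4, 244.0]
tool_rot: [3.133, 0.005, 1.831]
force: [1.8, 1.3, 0.3]
width: 0.0
[ 567.1 -186.4  244. ] [1.8 1.3 0.3] [ 0.27  0.49  0.    1.62 -0.    1.02  0.53]
```

```bash
python3 - <<'E'
from h import *
from scipy.optimize import least_squares as L
def tri(a,b):
    r=L(lambda X:np.r_[proj("side",X)-a,proj("scene",X)-b],[565,-175,120]);return r.x,r.fun
s=lambda u,v:np.array((270+u/4,190+v/4));c=lambda u,v:np.array((135+u/4,210+v/4))
ex=np.array([np.cos(.265),np.sin(.265)]);ey=np.array([-ex[1],ex[0]])
for l,a,b in(("L tip",(143,28),(492,45)),("R tip",(690,283),(15,310))):
    X,f=tri(s(*a),c(*b));d=X[:2]-[566.6,-175.5];print(l,X.round(1),f.round(1),"rack xy",(d@ex).round(1),(d@ey).round(1))
for sg in(1,-1):
  for th in(1.0,1.1,1.2):
    y=sg*(77+62*np.sin(th));p=np.array([566.6,-175.5])+y*ey;X=(*p,97+62*np.cos(th))
    print(sg,th,np.round(X,1),"side c2",((proj("side",X)-[270,190])*4).round(),"scene c3",((proj("scene",X)-[135,210])*4).round())
s=ctrl.read_state()["eef_pos"];print(s,proj("side",s+[2,10,39]),proj("scene",s+[2,10,39]))
E
```

```text
L tip [532.6 -53.5 127.7] [-0.5 -0.4 -0.4  0.6] rack xy -0.9 126.6
R tip [ 598.  -302.2  125.8] [-0.7 -0.4 -0.7  0.7] rack xy -2.8 -130.5
1 1.0 [532.8 -50.8 130.5] side c2 [138.  18.] scene c3 [495.  42.]
1 1.1 [532.  -47.9 125.1] side c2 [132.  26.] scene c3 [501.  47.]
1 1.2 [531.3 -45.4 119.5] side c2 [128.  34.] scene c3 [505.  52.]
-1 1.0 [ 600.4 -300.2  130.5] side c2 [689. 266.] scene c3 [ 15. 309.]
-1 1.1 [ 601.2 -303.1  125.1] side c2 [695. 281.] scene c3 [ 12. 320.]
-1 1.2 [ 601.9 -305.6  119.5] side c2 [698. 295.] scene c3 [  9. 330.]
[ 564.09992    -185.48534714  239.51940284] [376.17533508 141.7653291 ] [191.85152689 195.33816801]
```

Levers are at θ≈1.05, with tips at L (532.6,-53.5,127) and R (598,-302,126). The card is released on the connector. I go outside the left lever, fingers shut and tilted inward about 0.6 rad, with a clearance.

```bash
python3 -m pendant '[[-0.004,0.015,0,-0.072,-0.02,0,-1],[-0.01,0.035,0,-0.145,-0.039,0,-1],[-0.016,0.06,0,-0.217,-0.059,0,-1],[-0.022,0.085,0,-0.29,-0.078,0,-1],[-0.028,0.11,0,-0.362,-0.098,0,-1],[-0.034,0.13,-0.01,-0.435,-0.118,0,-1],[-0.04,0.145,-0.03,-0.507,-0.137,0,-1],[-0.042,0.15,-0.05,-0.58,-0.157,0,-1]]'
python3 -m pendant '[[0,0,-0.03,0,0,0,-1],[0,0,-0.065,0,0,0,-1],[0,0,-0.095,0,0,0,-1],[0,0,-0.108,0,0,0,-1],[0.003,-0.01,-0.108,0,0,0,-1],[0.005,-0.019,-0.108,0,0,0,-1],[0.005,-0.019,-0.108,0,0,0,-1]]'
python3 - <<'E'
from h import *
for n in("side","scene"): np.save(f"g_{n}.npy",ctrl.get_image(n))
s=ctrl.read_state();print(s["eef_pos"].round(1),s["tool_rot"].round(3),s["force"].round(1))
A=np.load("g_side.npy")[130:280,280:430];B=np.load("g_scene.npy")[140:290,160:310]
A=np.load("g_side.npy")[145:255,275:425];B=np.load("g_scene.npy")[170:280,170:320]
cv2.imwrite("pics/c10.png",np.vstack([cv2.resize(np.load("g_side.npy")[155:255,275:405],(780,600),interpolation=2)[:300*2:2,:][:0],cv2.resize(A,(400,293),interpolation=2)[:0]]) if 0 else np.hstack([cv2.resize(np.load("g_side.npy")[135:260,285:385],(400,500),interpolation=2),cv2.resize(np.load("g_scene.npy")[165:290,190:290],(400,500),interpolation=2)]))
E
```

```text
clock: 14.85
eef_pos: [521.1, -33.1, 187.5]
tool_rot: [3.139, 0.602, 1.834]
force: [0.4, 0.3, -0.0]
width: -0.2
clock: 15.55
eef_pos: [527.4, -57.3, 82.7]
tool_rot: [3.137, 0.603, 1.825]
force: [0.5, -1.0, -0.1]
width: 0.0
[527.6 -55.1  82.3] [3.136 0.6   1.826] [-0.2 -0.7 -0.2]
```

View pics/c10.png

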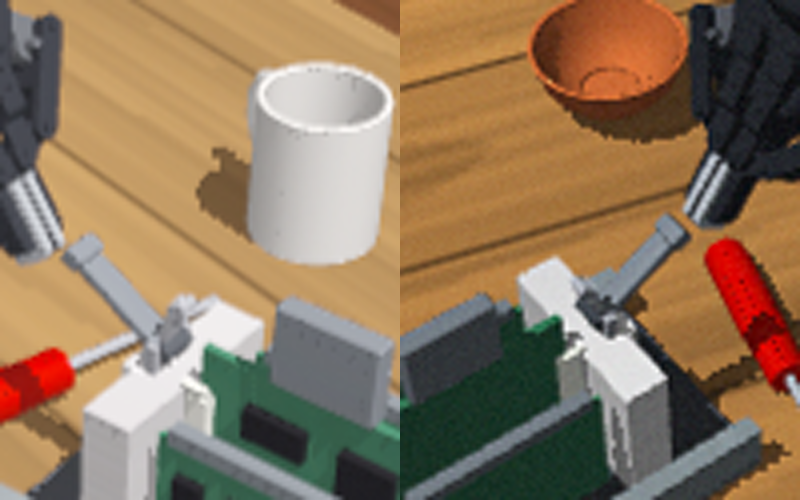

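c10 (view 12, the last): the card stands in the middle slot and the tilted, shut fingers are just outside the left lever's end. Tip at side crop (43,254), scene crop (705,221); lever end at side (85,252), scene (675,232).

```bash
cat >> h.py <<'E'
from scipy.optimize import least_squares as L
def tri(a,b):
    r=L(lambda X:np.r_[proj("side",X)-a,proj("scene",X)-b],[565,-175,120]);return r.x,r.fun.round(1)
ex=np.array([np.cos(.265),np.sin(.265)]);ey=np.array([-ex[1],ex[0]])
def rk(X):
    d=np.array(X)[:2]-[566.6,-175.5];return np.round([d@ex,d@ey,X[2]],1)
E
python3 - <<'E'
from h import *
S=lambda u,v:np.array((285+u/4,135+v/4));C=lambda u,v:np.array((190+(u-400)/4,165+v/4))
for l,a,b in(("tip",(43,254),(705,221)),("lever end",(85,252),(675,232)),("hinge",(172,340),(605,300)),("lever end top far corner",(97,237),(670,218))):
    X,f=tri(S(*a),C(*b));print(l,X.round(1),f,rk(X))
print("TCP",rk([527.4,-55.5,82.3]))
E
```

```text
tip [525.8 -33.3 115.7] [-0.4 -0.3 -0.3  0.5] [ -2.1 147.9 115.7]
lever end [534.5 -52.7 124.3] [-0.4 -0.4 -0.4  0.6] [  1.2 127.  124.3]
hinge [546.1 -97.3 100.1] [-1.7 -1.4 -1.5  2. ] [  0.7  80.8 100.1]
lever end top far corner [536.  -56.9 135.3] [-1.2 -1.  -1.   1.5] [  1.6 122.5 135.3]
TCP [ -6.4 126.1  82.3]
```

```bash
python3 -m pendant '[[0.002,0,-0.005,0,0,0,-1],[0.002,0,-0.01,0,0,0,-1],[0.003,-0.004,-0.01,0,0,0,-1],[0.004,-0.008,-0.01,0,0,0,-1],[0.004,-0.009,-0.01,0,0,0,-1]]'
python3 - <<'E'
from h import *
def tcp(th,k=.57,s=52,w=11,h=76):
    a=k*th;C=np.array([h+62*np.sin(th)+8*np.cos(th),97+62*np.cos(th)-8*np.sin(th)])
    return C+s*np.array([-np.sin(a),-np.cos(a)])-w*np.array([-np.cos(a),np.sin(a)]),a
p0,a0=tcp(1.05);print("contact TCP y',z",p0.round(1))
for th in(1.05,.95,.85,.75,.65,.55,.45,.35,.25,.2,.15,.1,.05,0):
    p,a=tcp(th);d=p-p0;print(th,"dy'",d[0].round(1),"world",(d[0]*ey).round(1),"z",d[1].round(1),"turn",((a0-a)*ex).round(3))
E
```

```text
clock: 16.15
eef_pos: [530.9, -64.4, 71.3]
tool_rot: [3.139, 0.602, 1.829]
force: [-0.2, -0.1, 0.7]
width: -0.1
contact TCP y',z [113.6  71.8]
1.05 dy' 0.0 world [-0.  0.] z 0.0 turn [0. 0.]
0.95 dy' 0.2 world [-0.   0.2] z 4.6 turn [0.055 0.015]
0.85 dy' -0.2 world [ 0.  -0.2] z 9.0 turn [0.11 0.03]
0.75 dy' -1.0 world [ 0.3 -1. ] z 13.3 turn [0.165 0.045]
0.65 dy' -2.2 world [ 0.6 -2.2] z 17.3 turn [0.22 0.06]
0.55 dy' -3.9 world [ 1.  -3.8] z 21.1 turn [0.275 0.075]
0.45 dy' -5.9 world [ 1.6 -5.7] z 24.5 turn [0.33 0.09]
0.35 dy' -8.3 world [ 2.2 -8. ] z 27.6 turn [0.385 0.105]
0.25 dy' -11.0 world [  2.9 -10.6] z 30.3 turn [0.44  0.119]
0.2 dy' -12.4 world [  3.2 -11.9] z 31.5 turn [0.468 0.127]
0.15 dy' -13.9 world [  3.6 -13.4] z 32.6 turn [0.495 0.134]
0.1 dy' -15.4 world [  4.  -14.8] z 33.6 turn [0.523 0.142]
0.05 dy' -16.9 world [  4.4 -16.4] z 34.5 turn [0.55  0.149]
0 dy' -18.6 world [  4.9 -17.9] z 35.2 turn [0.578 0.157]
```

```bash
python3 -m pendant '[[0.0005,-0.0015,0,0,0,0,-1],[0.001,-0.003,0,0,0,0,-1]]'
python3 -m pendant '[[0,0,0.001,0,0,0,-1],[0,0,0.002,0,0,0,-1]]'
```

```text
clock: 16.35
eef_pos: [532.1, -66.5, 71.2]
tool_rot: [3.138, 0.601, 1.83]
force: [-0.3, -0.9, 0.5]
width: -0.1
clock: 16.55
eef_pos: [532.0, -66.4, 73.2]
tool_rot: [3.139, 0.601, 1.83]
force: [-0.0, -0.1, -0.8]
width: 0.2
```

```bash
python3 -m pendant '[[0,0,0.002,0.028,0.008,0,-1],[0,0,0.0045,0.055,0.015,0,-1],[0,0,0.0068,0.083,0.022,0,-1],[0,0,0.009,0.11,0.03,0,-1]]'
python3 - <<'E'
from h import *
a=np.load("g_side.npy").astype(int);b=ctrl.get_image("side").astype(int)
# lever end region
for m,i in(("g",a),("now",b)):
    print(m);[print("".join(" .:-=+*#%@"[min(9,int(i[v,u].mean()/26))] if np.ptp(i[v,u])<25 else "~" for u in range(288,330))) for v in range(182,222,2)]
E
```

```text
clock: 16.95
eef_pos: [532.0, -65.8, 82.2]
tool_rot: [3.139, 0.485, 1.831]
force: [0.2, 0.2, -0.3]
width: -0.3
g
*%%**#%=-~~~~~~~~~~~~~~~~~~~~~~~~~~~~~~~~~
+*%%**#%=-~~~~~~~~~~~~~~~~~~~~~~~~~~~~~~~~
-+*%%**#%=-~~~~~~~~~~~~~~~~~~~~~~~~~~~~~~~
:-+*%%**#%=~~~~~~~~~~~~~~~~~~~~~~~~~~~~~~~
:--+*%%**#%=~~~~~~~~~~~~~~~~~~~~~~~~~~~~~~
::--+*%%**#%~~~~~~~~~~~~~~~~~~~~~~~~~~~~~~
.:::-+*%%=*#%~~~~+***~~~~~~~~~~~~~~~~~~~~~
..:::-+*%%-+*~~********~~~~~~~~~~~~~~~~~~~
::--=+++**~~~=+******+~~~~~~~~~~~~~~~~~~~~
~+++++~~~~~~~===+*******~~~~~~~~~~~~~~~~~~
~~~~~~~~~~~~~~~~==+*******~~~~~~~~~~~~~~~~
~~~~~~~~~~~~~~~~~~==********~~~~~~~~~~~~~~
~~~~~~~~~~~~~~~~~~~~==********~~~~~~~~~~~~
~~~~~~~~~~~~~~~~~~~~~~==********~~~~~~~~~~
~~~~~~~~~~~~~~~~~~~~~~~~=+*******~~~~~~~##
~~~~~~~~~~~~~~~~~~~~~~~~~==+*******~~~~+++
~~~~~~~~~~~~~~~~~~~~~~~~~~~==********+++++
~~~~~~~~~~~~~~~~~~~~~~~~~~~~~==*****==++=+
~~~~~~~~~~~~~~~~~~~~~~~~~~~~*#*=+**++++++=
~~~~~~~~~~~~~~~~~~~~~~~~#%%%##*~-+*#*=++==
now
:::::.:-+##=+%#-~~~~~~~~~~~~~~~~~~~~~~~~~~
....:::-+*%#=*%*-~~~~~~~~~~~~~~~~~~~~~~~~~
.....::-=+#%*=#%*~~~~~~~~~~~~~~~~~~~~~~~~~
~.....::-=+#%*=##+~~~~~~~~~~~~~~~~~~~~~~~~
~~.....::-=+#%++%#=~~~~~~~~~~~~~~~~~~~~~~~
~~~.:..:::-+*%#=+%*+****~~~~~~~~~~~~~~~~~~
~~~~....::--+*%#=********~~~~~~~~~~~~~~~~~
~~~~::...::-=++===*******~~~~~~~~~~~~~~~~~
~~~~~~....::-=+====+++*****~~~~~~~~~~~~~~~
~~~~~~~=====+++++~~==*******~~~~~~~~~~~~~~
~~~~~~~~~~~~~~~~~~~~~=+******~~~~~~~~~~~~~
~~~~~~~~~~~~~~~~~~~~~~==*******~~~~~~~~~~~
~~~~~~~~~~~~~~~~~~~~~~~==*******~~~~~~~~~~
~~~~~~~~~~~~~~~~~~~~~~~~~==*******~~~~~~~~
~~~~~~~~~~~~~~~~~~~~~~~~~~==*******~~~~~~~
~~~~~~~~~~~~~~~~~~~~~~~~~~~~=+*******~~~~~
~~~~~~~~~~~~~~~~~~~~~~~~~~~~~==********#*=
~~~~~~~~~~~~~~~~~~~~~~~~~~~~~~~=*******++=
~~~~~~~~~~~~~~~~~~~~~~~~~~~~*#%*=+****++==
~~~~~~~~~~~~~~~~~~~~~~~~#%%%##*~~=***=+=-=
```

The lever is following the finger with low force. I continue along the arc.

```bash
python3 -m pendant '[[0.0003,-0.001,0.0018,0.028,0.008,0,-1],[0.0006,-0.002,0.0037,0.055,0.015,0,-1],[0.0008,-0.003,0.0055,0.083,0.022,0,-1],[0.001,-0.004,0.0075,0.11,0.03,0,-1],[0.0012,-0.005,0.0092,0.138,0.037,0,-1],[0.0014,-0.006,0.011,0.165,0.045,0,-1]]'
cat > asc.py <<'E'
from h import *
import sys
n,u0,u1,v0,v1=sys.argv[1],*map(int,sys.argv[2:6]);i=ctrl.get_image(n).astype(int)
[print("".join(" .:-=+*#%@"[min(9,int(i[v,u].mean()/26))] if np.ptp(i[v,u])<25 else "~" for u in range(u0,u1))) for v in range(v0,v1,2)]
E
python3 asc.py side 288 335 172 222
```

```text
clock: 17.6
eef_pos: [533.5, -71.7, 93.2]
tool_rot: [3.14, 0.314, 1.831]
force: [0.2, 0.8, 0.0]
width: 0.2
:::::::::::.:::::::::::-~~~~~~~~~~~~~~~~~~~~~~~
:::::::::::..::::::.:::~~~~~~~~~~~~~~~~~~~~~~~~
...:::::::::..:::::-+#+~~~~~~~~~~~~~~~~~~~~~~~~
.:...::::::::..:-+*+=##=~~~~~~~~~~~~~~~~~~~~~~~
~~~~~~~~::..:.::=*##-+#+~~~~~~~~~~~~~~~~~~~~~~~
~~~~~~~~.....:::=+*#*=##-~~~~~~~~~~~~~~~~~~~~~~
~~~~~~~~~.....::-=*##=+#+~~~~~~~~~~~~~~~~~~~~~~
~~~~~~~~~.....:::-+*#*=##=~~~~~~~~~~~~~~~~~~~~~
~~~~~~~~~~.:...::-=*##=+#+=+***~~~~~~~~~~~~~~~~
~~~~~~~~~~.....::-=+*#+=+*******~~~~~~~~~~~~~~~
~~~~~~~~~~~.....::-=+*=++******+~~~~~~~~~~~~~~~
~~~~~~~~~~~~....:::-++===+***+*~~~~~~~~~~~~~~~~
~~~~~~~~~~~~~==---=+++===-+*****~~~~~~~~~~~~~~~
~~~~~~~~~~~~~~~~~~~~~~~~~==******~~~~~~~~~~~~~~
~~~~~~~~~~~~~~~~~~~~~~~~~~=+******~~~~~~~~~~~~~
~~~~~~~~~~~~~~~~~~~~~~~~~~~=+******~~~~~~~~~~~~
~~~~~~~~~~~~~~~~~~~~~~~~~~~~=+******~~~~~~~~~~~
~~~~~~~~~~~~~~~~~~~~~~~~~~~~~=+*****~~~~~~~~~~~
~~~~~~~~~~~~~~~~~~~~~~~~~~~~~==******~~~~~~~~~~
~~~~~~~~~~~~~~~~~~~~~~~~~~~~~~==******~~~~~~~~*
~~~~~~~~~~~~~~~~~~~~~~~~~~~~~~~==******~~~#%%%#
~~~~~~~~~~~~~~~~~~~~~~~~~~~~~~~~=+******%%%#+*#
~~~~~~~~~~~~~~~~~~~~~~~~~~~~~~~~*=+******+*++*#
~~~~~~~~~~~~~~~~~~~~~~~~~~~~*#%%%+=+***++++++#*
~~~~~~~~~~~~~~~~~~~~~~~~#%%%##*~~~***++++-::+%@
```

```bash
python3 -m pendant '[[0.0004,-0.0015,0.001,0.028,0.008,0,-1],[0.0008,-0.003,0.002,0.055,0.015,0,-1],[0.0012,-0.0045,0.003,0.083,0.022,0,-1],[0.0016,-0.006,0.004,0.11,0.03,0,-1],[0.002,-0.0075,0.005,0.138,0.037,0,-1],[0.0024,-0.009,0.006,0.165,0.045,0,-1]]'
python3 asc.py side 294 342 172 222
```

```text
clock: 18.25
eef_pos: [535.4, -80.5, 98.9]
tool_rot: [-3.141, 0.143, 1.832]
force: [-0.7, 4.4, -0.4]
width: 0.3
...:::::::::::....:::::::::::~~~~~~~~~~~~~~~~~~~
.....::::::::::::..:::::.:::~~~~~~~~~~~~~~~~~~~~
~......::::::::::..::::--+=~~~~~~~~~~~~~~~~~~~~~
~~~~~~:...::::::::.:::-==##~~~~~~~~~~~~~~~~~~~~~
~~~~~~~~~~~:::::::..-+##-+#=~~~~~~~~~~~~~~~~~~~~
~~~~~~~~~~~~.....:::=+*#=+#+~~~~~~~~~~~~~~~~~~~~
~~~~~~~~~~~~......::-+*#+=#+~~~~~~~~~~~~~~~~~~~~
~~~~~~~~~~~~......::-+*#*-#*~~~~~~~~~~~~~~~~~~~~
~~~~~~~~~~~~:.:...::-++##-**+****~~~~~~~~~~~~~~~
~~~~~~~~~~~~~.....:::=+*#+******+*~~~~~~~~~~~~~~
~~~~~~~~~~~~~.....:::=+==++***++++~~~~~~~~~~~~~~
~~~~~~~~~~~~~~.....::-++===+++++~~~~~~~~~~~~~~~~
~~~~~~~~~~~~~~~~=----=++====++++*~~~~~~~~~~~~~~~
~~~~~~~~~~~~~~~~~~~~~++~~~-=+++++~~~~~~~~~~~~~~~
~~~~~~~~~~~~~~~~~~~~~~~~~~==+++++~~~~~~~~~~~~~~~
~~~~~~~~~~~~~~~~~~~~~~~~~~~=+++++*~~~~~~~~~~~~~~
~~~~~~~~~~~~~~~~~~~~~~~~~~~==+++++~~~~~~~~~~~~~~
~~~~~~~~~~~~~~~~~~~~~~~~~~~==+++++~~~~~~~~~~~~~~
~~~~~~~~~~~~~~~~~~~~~~~~~~~==+++++~~~~~~~~~~~~~~
~~~~~~~~~~~~~~~~~~~~~~~~~~~~=+++++*~~~~~*#%%%%#~
~~~~~~~~~~~~~~~~~~~~~~~~~~~~==+++++~#%%%###%@@@@
~~~~~~~~~~~~~~~~~~~~~~~~~~~~==+++++#%#++#%@@@@@@
~~~~~~~~~~~~~~~~~~~~~~~~~~~#+=++++++###%%%%%%@@@
~~~~~~~~~~~~~~~~~~~~~~*#%%%#+==++*********###%%@
~~~~~~~~~~~~~~~~~~#%%%##*~~~*+++++++++++*+*#%##%
```

```bash
python3 -m pendant '[[0.0002,-0.0008,0.0005,0.03,0.008,0,-1],[0.0004,-0.0016,0.001,0.06,0.016,0,-1]]'
python3 -m pendant '[[0.0002,-0.0008,0.0005,0.03,0.008,0,-1],[0.0003,-0.001,0.001,0.05,0.014,0,-1]]'
```

```text
clock: 18.5
eef_pos: [535.4, -80.0, 99.8]
tool_rot: [-3.14, 0.08, 1.833]
force: [-2.1, 7.2, 4.7]
width: 0.4
clock: 18.7
eef_pos: [535.8, -81.3, 101.0]
tool_rot: [-3.14, 0.028, 1.832]
force: [-1.9, 6.4, 4.2]
width: -0.1
```

```bash
python3 -m pendant '[[0.0002,-0.0008,0.0002,0.015,0.004,0,-1],[0.0003,-0.001,0.0003,0.03,0.008,0,-1]]'
python3 asc.py side 294 342 172 222
```

```text
clock: 18.9
eef_pos: [536.0, -82.0, 101.3]
tool_rot: [-3.139, -0.003, 1.833]
force: [-3.1, 5.8, 5.1]
width: -0.0
~~~~.......:::::::::..........::::::~~~~~~~~~~~~
~~~~~~......:::::::::::...::::::::::~~~~~~~~~~~~
~~~~~~~~......::::::::::..:::::.:::~~~~~~~~~~~~~
~~~~~~~~~~:.....:::::::::.::::-=+~~~~~~~~~~~~~~~
~~~~~~~~~~~~~~~~:.:::::::..::--+*~~~~~~~~~~~~~~~
~~~~~~~~~~~~~~~~~~..:::::.:=+*=+*~~~~~~~~~~~~~~~
~~~~~~~~~~~~~~~~~~........-+**-+*~~~~~~~~~~~~~~~
~~~~~~~~~~~~~~~~~~......::=+**-+*~~~~~~~~~~~~~~~
~~~~~~~~~~~~~~~~~:..:...::-+**-+*~~~~~~~~~~~~~~~
~~~~~~~~~~~~~~~~~:......::=+**=+##****~~~~~~~~~~
~~~~~~~~~~~~~~~~~..:....::=++*******++~~~~~~~~~~
~~~~~~~~~~~~~~~~~~.::...::=+===+*+++++~~~~~~~~~~
~~~~~~~~~~~~~~~~~~~~=-:::-=+====++++~~~~~~~~~~~~
~~~~~~~~~~~~~~~~~~~~~~~~++++~~-==+++~~~~~~~~~~~~
~~~~~~~~~~~~~~~~~~~~~~~~~~~~~~==++++~~~~~~~~~~~~
~~~~~~~~~~~~~~~~~~~~~~~~~~~~~~==++++~~~~~~~~~~~~
~~~~~~~~~~~~~~~~~~~~~~~~~~~~~===++++~~~~~~~~~~~~
~~~~~~~~~~~~~~~~~~~~~~~~~~~~~===++++~~~~~~~~~~~~
~~~~~~~~~~~~~~~~~~~~~~~~~~~~~===++++~~~~~~~~~~~~
~~~~~~~~~~~~~~~~~~~~~~~~~~~~~===++++~~~~*#%%%%#~
~~~~~~~~~~~~~~~~~~~~~~~~~~~~~===++++#%%%###%@@@@
~~~~~~~~~~~~~~~~~~~~~~~~~~~~~===++++##++#%@@@@@@
~~~~~~~~~~~~~~~~~~~~~~~~~~~#%+==++++*#%@@@@@@@@@
~~~~~~~~~~~~~~~~~~~~~~*#%%%#*==++++*#######%%%@@
~~~~~~~~~~~~~~~~~~#%%%##*~~~*+==+*********####%%
```

```bash
python3 -m pendant '[[0.0002,-0.0006,0.0001,0,0,0,-1],[0.0003,-0.0012,0.0002,0,0,0,-1]]'
python3 -m pendant '[[0.0002,-0.0006,0.0001,0,0,0,-1],[0.0003,-0.0012,0.0002,0,0,0,-1]]'
```

```text
clock: 19.15
eef_pos: [536.4, -83.4, 101.4]
tool_rot: [-3.14, -0.002, 1.833]
force: [-2.0, 5.9, 3.3]
width: -0.3
clock: 19.35
eef_pos: [536.4, -83.7, 101.5]
tool_rot: [-3.139, -0.003, 1.833]
force: [-2.5, 7.1, 2.6]
width: 0.1
```

```bash
python3 -m pendant '[[0.0002,-0.0006,0.0001,0,0,0,-1],[0.0003,-0.0012,0.0002,0,0,0,-1]]'
```

```text
clock: 19.55
eef_pos: [536.4, -83.7, 101.5]
tool_rot: [-3.139, -0.005, 1.834]
force: [-2.7, 9.7, 2.6]
width: -0.2
```

```bash
python3 -m pendant '[[0.0002,-0.0006,0.0001,0,0,0,-1],[0.0003,-0.0012,0.0001,0,0,0,-1]]'
```

```text
clock: 19.75
eef_pos: [536.4, -83.8, 101.5]
tool_rot: [-3.139, -0.006, 1.835]
force: [-3.3, 11.3, 3.9]
width: 0.1
```

```bash
python3 asc.py side 300 350 184 224; python3 - <<'E'
from h import *
for th in(0,.1):
    for dy in (8,): 
        for r in(10,50):
            y=77-1+r*np.sin(th)+dy*np.cos(th);z=97+r*np.cos(th)-dy*np.sin(th);p=np.array([566.6,-175.5])+y*ey-7*ex;print(th,r,proj("side",(*p,z)).round(1))
E
```

```text
~~~~~~~~~~~~~........-+**-+*~~~~~~~~~~~~~~~~~~~+++
~~~~~~~~~~~~~.......:=+**-+*~~~~~~~~~~~~~~~~~~~+++
~~~~~~~~~~~~.......::=+**-+*~~~~~~~~~~~~~~~~~~~+++
~~~~~~~~~~~~......:::=+**-+*#****~~~~~~~~~~~~~~+++
~~~~~~~~~~~~......:::=++***#***++~~~~~~~~~~~~~~+++
~~~~~~~~~~~~~.:....::=+==++**+++=~~~~~~~~~~~~~~~+*
~~~~~~~~~~~~~~=-:..:-++====++++~~~~~~~~~~~~~~~~~~~
~~~~~~~~~~~~~~~~~~~=++++=-=+=++~~~~~~~~~~~~~~~~~~~
~~~~~~~~~~~~~~~~~~~~~~~~=-=++++~~~~~~~~~~~~~~~~~~~
~~~~~~~~~~~~~~~~~~~~~~~~-=+++++~~~~~~~~~~~~~~~~~~~
~~~~~~~~~~~~~~~~~~~~~~~~==+++++~~~~~~~~~~~~~~~~~~~
~~~~~~~~~~~~~~~~~~~~~~~~==+++++~~~~~~~~~~~~~~~~~~~
~~~~~~~~~~~~~~~~~~~~~~~~==++++~~~~~~~~~~~~~~~~~~~~
~~~~~~~~~~~~~~~~~~~~~~~~==++++~~~~*#%%%%#~~~~~~~~~
~~~~~~~~~~~~~~~~~~~~~~~~==++++*%%%###%@@@@@%~~~~~~
~~~~~~~~~~~~~~~~~~~~~~~~==++++*#++#%@@@@@@@@@@@%~~
~~~~~~~~~~~~~~~~~~~~~#%+==++++*#%@@@@@@@@@@@@@@@@%
~~~~~~~~~~~~~~~~*#%%%#*===+++*####%%%%%%@@@@@@@%##
~~~~~~~~~~~~#%%%##*~~~*+==+********#####%%@@%%####
~~~~~~~##%%%#*+~~~~~~++#*-====+****++##%##%%######
0 10 [322.4 216.8]
0 50 [323.3 197.8]
0.1 10 [321.9 217. ]
0.1 50 [320.9 197.2]
```

Left lever upright: the arm's edge matches the θ=0 projection, and its position holds while the force rises to 11 N, so the stop is met. Before moving to the right side I check that the jars are clear of it.

```bash
python3 -m pendant '[[-0.002,0.006,0,0,0,0,-1],[-0.005,0.019,0,0,0,0,-1],[-0.005,0.02,0.03,0,0,0,-1],[-0.005,0.02,0.07,0,0,0,-1],[-0.005,0.02,0.11,0,0,0,-1],[-0.005,0.02,0.11,0,0,0,-1]]'
python3 - <<'E'
from h import *
print("jar near",ray("side",515,250,80),ray("side",530,298,0),ray("scene",115,385,110),rk((*ray("side",530,298,0),0)))
print(ray("side",455,152,0),ray("side",397,128,0))
s=ctrl.read_state();print(s["eef_pos"],rk(s["eef_pos"]))
E
```

```text
clock: 20.4
eef_pos: [536.7, -69.7, 217.1]
tool_rot: [3.133, 0.004, 1.831]
force: [0.1, 1.2, -0.2]
width: -0.0
jar near [ 761.98399429 -324.07350745] [ 772.12922909 -368.84641522] [ 749.44061776 -368.74456014] [ 147.7 -240.4    0. ]
[1067.83429798   33.82814103] [1046.93611079  212.75709213]
[536.74041585 -69.66040189 217.10811596] [ -1.1 110.  217.1]
```

```bash
python3 -m pendant '[[0.006,-0.02,0,0,0,0,-1],[0.014,-0.05,0,0.07,0.019,0,-1],[0.024,-0.088,0,0.15,0.04,0,-1],[0.034,-0.126,0,0.24,0.065,0,-1],[0.044,-0.164,0,0.33,0.09,0,-1],[0.054,-0.202,0,0.42,0.114,0,-1],[0.064,-0.238,0,0.5,0.136,0,-1],[0.07,-0.258,0,0.58,0.157,0,-1]]'
python3 -m pendant '[[0,0,0,0,0,0,-1],[0,0,-0.03,0,0,0,-1],[0,0,-0.065,0,0,0,-1],[0,0,-0.1,0,0,0,-1],[0,0,-0.13,0,0,0,-1],[0,0,-0.14,0,0,0,-1],[0,0,-0.14,0,0,0,-1]]'
python3 -c "
from h import *
s=ctrl.read_state();print(s['eef_pos'],rk(s['eef_pos']))"
python3 asc.py side 420 475 210 290
```

```text
clock: 21.2
eef_pos: [602.0, -331.8, 210.1]
tool_rot: [-3.133, -0.601, 1.823]
force: [1.2, -1.2, -0.4]
width: 0.2
clock: 21.9
eef_pos: [602.1, -326.3, 70.6]
tool_rot: [-3.134, -0.603, 1.829]
force: [-0.5, 0.7, -0.2]
width: 0.2
[ 602.1049099  -326.33229491   70.62211226] [  -5.2 -154.9   70.6]
~~~~~~~~~~~~~~~~~~~~~~~~~~~~~~~~~~~~~~~~~~~~~~~~~~~~~~~
~~~~~~~~~~~~~~~~~~~~~~~~~~~~~~~~~~~~~~~~~~~~~~~~~~~~~~~
~~~~~~~~~~~~~~~~~~~~~~~~~~~~~~~~~~~~~~~~~~~~~~~~~~~~~~~
~~~~~~~~~~~~~~~~~~~~~~~~~~~~~~~~~~~~~~~~~~~~~~~~~~~~~~~
~~~~~~~~~~~~~~~~~~~~~~~~~~~~~~~~~~~~~~~~~~~~~~~~~~~~~~~
~~~~~~~~~~~~~~~~~~~~~~~~~~~~~~~~~~~~~~~~~~~~~~~~~~~~~~~
~~~~~~~~~~~~~~~~~~~~~~~~~~~~~~~~~~~~~~~~~~~~~~~~~~~~~~~
~~~~~~~~~~~~~~~~~~~~~~~~~~~~~~~~~~~~~~~~~~~~~~~~~~~~~~~
~~~~~~~~~~~~~~~~~~~~~~~~~~~~~~~~~~~~~~~~~~~~~~~~~~~~~~~
~~~~~~~~~~~~~~~~~~~~~~~~~~~~~~~~~~~~~~~~~~~~~~~~~~~~~~~
~~~~~~~~~~~~~~~~~~~~~~~~~~~~~~~~~~~~~~~~~~~~~~~~~~~~~~~
~~~~~~~~~~~~~~~~~~~~~~~~~~~~~~~~~~~~~~~~~~~~~~~~~~~~~~~
~~~~~~~~~~~~~~~~~~~~~~~~~~~~~~~~~~~~~~~~~~~~~~~~~~~~~~~
~~~~~~~~~~~~~~~~~~~~~~~~~~~~~~~~~~~~~~~~~~~~~~~~~~~~~~~
~~~~~~~~~~~~~~~~~~~~~~
[... 733 characters left out ...]
~~~~~~~~~~~~~~~~~~~~~~~~~~~~
####~~~~~~~~~~~~~~~~~~~~~~~~~~~~~~~~~~~~~~~~~~~~~~~~~~~
####~~~~~~~~~~~~~~~~~~~~~~~~~~~~~~~~~~~~~~~~~~~~~~~~~~~
#######*~~~~~~~~~~~~~~~~~~~~~~~~~~~~~~~~~~~~~~~~~~~~~~~
############~~~~~~~~~~~~~~~~~~~~~~~~~~~~~~~~~~~~~~~~~~~
###+=+**########~~~~~~~~~~~~~~~~~~~~~~~~~~~~~~~~~~~~~~~
###======+**#########~~~~~~~~~~~~~~~~~~~~~~~~~~~~~~----
##+==========+**########*~~~~~~~~~~~~~~~~~~~~~~~~--==++
##===============+**####*~~~~~~~~~~~~~~~~~~~~~~==+++==-
#*===================+**+~~~~~~~~~~~~~~~~~~~~~++==:....
#+====================++~~~~~~~~~~~~~~~~~~~~~~+=.......
+=====================++~~~~~~~~~~~~~~~~~~~~~~~~=:.....
=====================++~~~~~~~~~~~~~~~~~~~~~~~~~~+-:...
```

```bash
python3 -m pendant '[[-0.002,0.0075,0,0,0,0,-1],[-0.004,0.015,0,0,0,0,-1],[-0.006,0.022,0,0,0,0,-1],[-0.0075,0.028,0,0,0,0,-1],[-0.0085,0.032,0,0,0,0,-1],[-0.0092,0.0338,0,0,0,0,-1],[-0.0092,0.0338,0,0,0,0,-1]]'
python3 -c "
from h import *
s=ctrl.read_state();print(rk(s['eef_pos']))"
python3 asc.py side 425 475 240 290
```

```text
clock: 22.65
eef_pos: [593.8, -294.0, 72.3]
tool_rot: [-3.138, -0.601, 1.83]
force: [-0.5, -0.3, 0.4]
width: -0.2
[  -4.8 -121.5   72.3]
~~~~~~~~~~~~~~~~~~~~~~~~~~~~~~~~~~~~~~~~~~~~~~~~~~
~~~~~~~~~~~~~~~~~~~~~~~~~~~~~~~~~~~~~~~~~~~~~~~~~~
~~~~~~~~~~~~~~~~~~~~~~~~~~~~~~~~~~~~~~~~~~~~~~~~~~
~~~~~~~~~~~~~~~~~~~~~~~~~~~~~~~~~~~~~~~~~~~~~~~~~.
~~~~~~~~~~~~~~~~~~~~~~~~~~~~~~~~~~~~~~~~~~~~~~~~..
@@%~~~~~~~~~~~~~~~~~~~~~~~~~~~~~~~~~~~~~~~~~~~~...
@%~~~~~~~~~~~~~~~~~~~~~~~~~~~~~~~~~~~~~~~~~:......
##~~~~~~~~~~~~~~~~~~~~~~~~~~~~~~~~~~~~~~~.........
#~~~~~~~~~~~~~~~---=~~~~~~~~~~~~~~~~~~~~..........
------------------===~~~~~~~~~~~~~~~~:............
-----------------===-=~~~~~~~~~~~~::.............:
---------------======~~~~~~~~~=--=-............::-
=====---===----====~~~~~~~=--==++-.:..............
~~~~~~~~~~~~~~~~~~~~~~~--==+++==:..............::.
~~~~~~~~~~~~~~~~~~~~~===++==-..................:::
###~~~~~~~~~~~~~~~~~+++=-:.......................:
#######~~~~~~~~~~~~++-........................:::-
+*#########~~~~~~~~~~-:.....................:::::-
====+===========~~~~~~=-...........:-=+~~:....::::
====================~~~~=:.....:-=+~~~~~~~:......:
====================~~~~~~=:-=+~~~~~~~~~~~~~~:....
====================~~~~~~~~~~~~~~~~~~~~~~~~~~~~~~
-==================-~~~~~~~~~~~~~~~~~~~~~~~~~~~~~~
:::---=============~~~~~~~~~~~~~~~~~~~~~~~~~~~~~~~
:::::::---========-~~~~~~~~~~~~~~~~~~~~~~~~~~~~~~~
```

```bash
python3 -m pendant '[[-0.0005,0.002,0,0,0,0,-1],[-0.001,0.004,0,0,0,0,-1],[-0.0013,0.005,0,0,0,0,-1]]'
python3 -m pendant '[[-0.0003,0.001,0.001,0,0,0,-1],[-0.0005,0.002,0.002,0,0,0,-1]]'
```

```text
clock: 23.0
eef_pos: [592.5, -288.8, 72.0]
tool_rot: [-3.138, -0.602, 1.83]
force: [-0.3, -0.7, -1.3]
width: -0.2
clock: 23.2
eef_pos: [592.0, -287.4, 73.9]
tool_rot: [-3.138, -0.6, 1.83]
force: [0.1, -2.1, -0.7]
width: 0.2
```

```bash
python3 -m pendant '[[0,0,0.002,-0.028,-0.008,0,-1],[0,0,0.0045,-0.055,-0.015,0,-1],[0,0,0.0068,-0.083,-0.022,0,-1],[0,0,0.009,-0.11,-0.03,0,-1]]'
python3 asc.py side 425 475 240 290
```

```text
clock: 23.6
eef_pos: [592.0, -287.1, 83.5]
tool_rot: [-3.139, -0.485, 1.831]
force: [0.4, -0.3, -0.0]
width: 0.3
~~~~~~~~~~~~~~~~~~~~~~~~~~~~~~~~~.................
~~~~~~~~~~~~~~~~~~~~~~~~~~~~~~~~:..............:-+
~~~~~~~~~~~~~~~~~~~~~~~~~~~~~~~.....:::......:=*##
~~~~~~~~~~~~~~~~~~~~~~~~~~~~:......::--+:.::=*####
~~~~~~~~~~~~~~~~~~~~~~~~~~~:....:--==---===*######
++~~~~~~~~~-----==~~~~~~~.......:::-===-=*########
++~~~~~~------===-=~~~==:........::::-+#+**#####*+
-----------==-=-=====+=:...........:-=++*##**##*=:
------------===--==++=-..........:::--==+**##=--**
------====-=====++==:............:::::--==+====---
=~~~~~~~~~~~~+++=-.................::::::::::--==-
~~~~~~~~~~~~~+=:...............::..........::::--~
~~~~~~~~~~~~~~~=:...........:-=++~:.........:~~~~~
~~~~~~~~~~~~~~~~~=:.......:=++~~~~~~~~~~~~~~~~~~~~
~~~~~~~~~~~~~~~~~~~=:..:-+++~~~~~~~~~~~~~~~~~~~~~~
===~~~~~~~~~~~~~~~~~~~+++~~~~~~~~~~~~~~~~~~~~~~~~~
=======~~~~~~~~~~~~~~~~~~~~~~~~~~~~~~~~~~~~~~~~~~~
===========~~~~~~~~~~~~~~~~~~~~~~~~~~~~~~~~~~~~~~~
================~~~~~~~~~~~~~~~~~~~~~~~~~~~~~~~~~~
====================~~~~~~~~~~~~~~~~~~~~~~~~~~~~~~
====================~~~~~~~~~~~~~~~~~~~~~~~~~~~~~~
====================~~~~~~~~~~~~~~~~~~~~~~~~~~~~~~
--=================~~~~~~~~~~~~~~~~~~~~~~~~~~~~~~~
:::---=============~~~~~~~~~~~~~~~~~~~~~~~~~~~~~~~
::::::::--=========~~~~~~~~~~~~~~~~~~~~~~~~~~~~~~~
```

Following. I continue the arc, mirrored.

```bash
python3 -m pendant '[[-0.0003,0.001,0.0018,-0.028,-0.008,0,-1],[-0.0006,0.002,0.0037,-0.055,-0.015,0,-1],[-0.0008,0.003,0.0055,-0.083,-0.022,0,-1],[-0.001,0.004,0.0075,-0.11,-0.03,0,-1],[-0.0012,0.005,0.0092,-0.138,-0.037,0,-1],[-0.0014,0.006,0.011,-0.165,-0.045,0,-1]]'
python3 asc.py side 408 458 226 276
```

```text
clock: 24.25
eef_pos: [590.8, -281.7, 94.8]
tool_rot: [-3.141, -0.314, 1.831]
force: [0.6, -1.7, -0.2]
width: -0.9
~~~~~~~~~~~~~~~~~~~~~~~~~~~~~~~~~~~~-+++:.:=******
~~~~~~~~~~~~~~~~~~~~~~~~~~~~~~~~~------=*=********
~~~~~~~~~~~~~~~~~~~~~~~~~~~~~~~~:::--=-=+##*******
~~~~~~~~~~~~~~~~~~~~~~~~~~~~~~~:.::::-+*#***#***+:
~~~~~~~~~~~~~~~~~~~~~~~~~~~~~~:....:-==++*##*+*=**
~~~~~~~~~~~~~~~~~~~~~~~~~~~~~~.....::--===+**==---
~~~~~~~~~~~~~~~~~~~~~~~~~=~~~......:::::--=----==-
~~~~~~~~~~~~~~~~~~~~~~-----=~~.......:::::::::::--
~~~~~~~~~~~~~~~~~~~~-------==++=........:.....::.:
~~~~~~~~~~~~~~~~~~--===---==+=-................:~~
~~~~~++++++~~~~~~-----=====+=:...............:-~~~
~~~++++++++++=--------=~=+=-............:...~~~~~~
+++++++++++=------==~~~~+=:...........:=+=-~~~~~~~
++++++++=-------=++~~~~~=:..........:-=+=~~~~~~~~~
++====-------=+++++~~~~~~~+-:......:=+++~~~~~~~~~~
++=-------==++++++~~~~~~~~~~~=:..:-+++~~~~~~~~~~~~
=-------=+++++++++~~~~~~~~~~~~~+==++~~~~~~~~~~~~~~
-----==+++++++++++~~~~~~~~~~~~~~~~~~~~~~~~~~~~~~~~
=--=+++++++++++++~~~~~~~~~~~~~~~~~~~~~~~~~~~~~~~~~
+++++++++++++++++~~~~~~~~~~~~~~~~~~~~~~~~~~~~~~~~~
++++++++++++++++~~~~~~~~~~~~~~~~~~~~~~~~~~~~~~~~~~
++++++++++++++++~~~~~~~~~~~~~~~~~~~~~~~~~~~~~~~~~~
+++++++++++++++*###*~~~~~~~~~~~~~~~~~~~~~~~~~~~~~~
++++++++++++++**#######*~~~~~~~~~~~~~~~~~~~~~~~~~~
+++++++++++++*#+=+**########~~~~~~~~~~~~~~~~~~~~~~
```

```bash
python3 -m pendant '[[-0.0004,0.0015,0.001,-0.028,-0.008,0,-1],[-0.0008,0.003,0.002,-0.055,-0.015,0,-1],[-0.0012,0.0045,0.003,-0.083,-0.022,0,-1],[-0.0016,0.006,0.004,-0.11,-0.03,0,-1]]'
python3 -m pendant '[[-0.0004,0.0015,0.001,-0.028,-0.008,0,-1],[-0.0008,0.003,0.002,-0.055,-0.015,0,-1]]'
python3 asc.py side 398 448 220 270
```

```text
clock: 24.7
eef_pos: [589.3, -275.4, 98.5]
tool_rot: [-3.141, -0.201, 1.831]
force: [0.3, -1.5, -0.9]
width: -0.1
clock: 24.9
eef_pos: [588.5, -272.3, 100.5]
tool_rot: [-3.142, -0.144, 1.831]
force: [0.3, -1.7, 1.1]
width: -0.2
~~~~~~~~~~~~~~~~~~~~~....:--====+=-------==:......
~~~~~~~~~~~~~~~~~~~~~~...::::----::::-:::::.......
~~~~~~~~~~~~~~~~~~~~~~....::::::..::::::::........
~~~~~~~~~~~~~~~~~~~~~~~......:::.......:::.....:::
~~~~~~~~~~~~~~~~~~~~~~~~.............::::::..::~~~
~~~~~~~~~~~~~~~~~~~~~~~~--::.........::::::.::-~~~
~~~~~~~~~~~~~~~~~~~~~=----===.........::::..:=~~~~
~~~~~~~~~~~~~~~~~~~=-----===:.........:::-===~~~~~
~~~~~~~~~~~~~~~~~~=--======:..........:-=++=~~~~~~
~~~~~~~~~~~~~~~~~~=----===-..........:=+++=~~~~~~~
~~~~~~~~~~~~~~~~~~-----==-.....:....:=+++=~~~~~~~~
----=~~~~~~~~~~~~------==..........:=+++++~~~~~~~~
===---~~~~~~~~~~=-----~~=-:.::....:-+++++~~~~~~~~~
==++=-~~~~~~~~~------=~~~~~~-:...:-++++~~~~~~~~~~~
+++++=~~~~~~~+------=%@@%~~~~~+=-=+++~~~~~~~~~~~~~
=++++++=~~~++=-----=#@@@@@@@@%~~~~~~~~~~~~~~~~~~~~
~+=+++++++++=-----+%@@@@@@@@%~~~~~~~~~~~~~~~~~~~~~
~**+=++++++=-----+%@@@@@@@%##~~~~~~~~~~~~~~~~~~~~~
=***+++++==-----=*%@@@@@%###~~~~~~~~~~~~~~~~~~~~~~
=**+++====------=++*@@%#####~~~~~~~~~~~~~~~~~~~~~~
+++++--====---==+*%%%#######~~~~~~~~~~~~~~~~~~~~~~
++++=-==+*#==++++++*%%%####~~~~~~~~~~~~~~~~~~~~~~~
++++++==+**++++++*%@@@%####~~~~~~~~~~~~~~~~~~~~~~~
+++++++++*#%@@#@#@@@%#####~~~~~~~~~~~~~~~~~~~~~~~~
+*##@%#**%@@@@@@@@%#######~~~~~~~~~~~~~~~~~~~~~~~~
```

```bash
python3 -m pendant '[[-0.0003,0.001,0.0005,-0.03,-0.008,0,-1],[-0.0005,0.002,0.001,-0.06,-0.016,0,-1]]'
python3 -m pendant '[[-0.0003,0.001,0.0005,-0.03,-0.008,0,-1],[-0.0005,0.002,0.001,-0.06,-0.016,0,-1]]'
```

```text
clock: 25.15
eef_pos: [587.6, -270.4, 101.1]
tool_rot: [-3.141, -0.082, 1.831]
force: [0.1, -0.5, 1.3]
width: -0.2
clock: 25.35
eef_pos: [587.4, -269.1, 102.4]
tool_rot: [-3.141, -0.019, 1.831]
force: [1.9, -4.0, -1.5]
width: -0.1
```

```bash
python3 -m pendant '[[-0.0002,0.0006,0.0002,-0.01,-0.003,0,-1],[-0.0003,0.0012,0.0003,-0.02,-0.005,0,-1]]'
python3 -m pendant '[[-0.0002,0.0006,0.0001,0,0,0,-1],[-0.0003,0.0012,0.0002,0,0,0,-1]]'
```

```text
clock: 25.55
eef_pos: [587.4, -268.8, 102.8]
tool_rot: [-3.141, 0.003, 1.83]
force: [1.4, -6.6, -0.1]
width: 0.1
clock: 25.75
eef_pos: [587.3, -268.8, 102.8]
tool_rot: [3.142, 0.004, 1.83]
force: [1.9, -6.7, -2.7]
width: 0.0
```

```bash
python3 -m pendant '[[-0.0002,0.0008,0.0001,0,0,0,-1],[-0.0004,0.0016,0.0002,0,0,0,-1]]'
python3 asc.py side 388 448 216 270
```

```text
clock: 25.95
eef_pos: [587.3, -268.7, 102.9]
tool_rot: [3.141, 0.005, 1.829]
force: [4.7, -10.7, -5.3]
width: -0.1
~~~~~~~~~~~~~~~~~~:..::::::....::::::::.:......::::~~~~~~~~~
~~~~~~~~~~~~~~~~~~~~......::...:::::::::....:::::::~~~~~~~~~
~~~~~~~~~~~~~~~~~~~~~...........:::::::::...:::.:-~~~~~~~~~~
~~~~~~~~~~~~~~~~~~~~~~:....:......::::::::.::-=#~~~~~~~~~~~~
~~~~~~~~~~~~~~~~~~~~~~~~~~~:.......:::::::.::-+*~~~~~~~~~~~~
~~~~~~~~~~~~~~~~~~~~~~~~~~~==-......:::::-:-==*~~~~~~~~~~~~~
~~~~~~~~~~~~~~~~~~~~~~~~~---=-.......:::-++**=*~~~~~~~~~~~~~
~~~~~~~~~~~~~~~~~~~~~~=----==:.......:::=++*+*~~~~~~~~~~~~~~
~~~~~~~~~~~~~~~~~~~~~~--=====.........::++**=*~~~~~~~~~~~~~~
~~~~~~~~~~~~~~~~~~~~~~----==:...:....::-++*+=*~~~~~~~~~~~~~~
-=~~~~~~~~~~~~~~~~~~~~~---==.........::=++*=*~~~~~~~~~~~~~~~
-----=~~~~~~~~~~~~~~~~=----=..::.....:-++**=*~~~~~~~~~~~~~~~
---------=~~~~~~~~~~~~---=-=-:......::=++*++~~~~~~~~~~~~~~~~
--------------=~~~~~~~------~~~~=-:::-=++*~~~~~~~~~~~~~~~~~~
~~~-------------~~~~~=--=--=~~~~~~~+++++*~~~~~~~~~~~~~~~~~~~
~~~~~~~-=====---~~~~~---=--+@@%~~~~~~~~~~~~~~~~~~~~~~~~~~~~~
~~~~~~==+=+++=-~~~~~~---=-=*@@@@@@%~~~~~~~~~~~~~~~~~~~~~~~~~
~~~~~===+++++++==~~~------+%@@@@@@@@@@@%~~~~~~~~~~~~~~~~~~~~
~~~~~~=--==+++=+++*%---=--+@@@@@@@@@@@%~~~~~~~~~~~~~~~~~~~~~
~~~~~~~~~~-+++++=++=---=+-=#@@@@@@@@%##~~~~~~~~~~~~~~~~~~~~~
~~~~~~~~~~-***++++=--==+==+#@@@@@@%###~~~~~~~~~~~~~~~~~~~~~~
~=*+=~~~~~=**+++===-==++=+*%@@@@%#####~~~~~~~~~~~~~~~~~~~~~~
~=**#%@%*-+++++-=**++=+++*%@@@%#######~~~~~~~~~~~~~~~~~~~~~~
~+***##%%@%+++=-=+*###%@%@@@@@@%%####~~~~~~~~~~~~~~~~~~~~~~~
~****#%@@@@%+++++++*%@@@@@@@@@@@%####~~~~~~~~~~~~~~~~~~~~~~~
=**#%@@@@@@@###++++*%@@@@@@@@@%#####~~~~~~~~~~~~~~~~~~~~~~~~
+#%@@@@@@@@@@@@%#**%@@@@@@@@%#######~~~~~~~~~~~~~~~~~~~~~~~~
```

```bash
python3 -m pendant '[[-0.0002,0.0008,0.0001,0,0,0,-1],[-0.0003,0.0012,0.0001,0,0,0,-1]]'
```

```text
clock: 26.2
eef_pos: [587.3, -268.7, 102.9]
tool_rot: [3.14, 0.007, 1.828]
force: [4.4, -11.9, -5.5]
width: -0.2
```

Stop met on the right: its position is fixed while the force rises to about 13 N, and its y' mirrors the left's (-95.5 vs 96.4). I back off and check the card height and both levers.

```bash
python3 -m pendant '[[0.002,-0.008,0,0,0,0,-1],[0.006,-0.022,0,0,0,0,-1],[0.006,-0.022,0.03,0,0,0,-1],[0.006,-0.022,0.07,0,0,0,-1],[0.006,-0.022,0.11,0,0,0,-1],[0.006,-0.022,0.15,0,0,0,-1],[0.006,-0.022,0.15,0,0,0,-1]]'
python3 - <<'E'
from h import *
import cv2
for n in("side","scene"):
    f=np.load(f"f_{n}.npy");g=ctrl.get_image(n);np.save(f"z_{n}.npy",g)
    G=lambda i:cv2.cvtColor(i,cv2.COLOR_BGR2GRAY)
    P0=np.array([566.6,-175.5])
    for l,y,z,w in(("block",0,127,None),("plate+",45,95,None),("plate-",-45,95,None)):
        p=P0+y*ey;c=proj(n,(*p,z)).round().astype(int)
        h=9 if l!="block" else 12
        t=G(f)[c[1]-h:c[1]+h,c[0]-h:c[0]+h];s=G(g)[c[1]-h-6:c[1]+h+6,c[0]-h-3:c[0]+h+3]
        t=cv2.resize(t,None,fx=4,fy=4,interpolation=2);s=cv2.resize(s,None,fx=4,fy=4,interpolation=2)
        r=cv2.matchTemplate(s,t,cv2.TM_CCOEFF_NORMED);_,m,_,loc=cv2.minMaxLoc(r)
        e=proj(n,(*p,z-5))-proj(n,(*p,z));print(n,l,"shift px",(loc[0]-12)/4,(loc[1]-24)/4,"score",round(m,3),"expected for -5mm",e.round(2))
print(ctrl.read_state()["force"].round(1))
E
python3 asc.py side 316 420 188 248
```

```text
clock: 26.9
eef_pos: [595.7, -285.7, 259.4]
tool_rot: [3.133, 0.005, 1.831]
force: [0.2, 0.9, 0.3]
width: 0.2
side block shift px -0.75 -3.25 score 0.946 expected for -5mm [-0.27  2.43]
side plate+ shift px -0.25 0.25 score 0.861 expected for -5mm [-0.17  2.3 ]
side plate- shift px 0.0 0.5 score 0.81 expected for -5mm [-0.35  2.36]
scene block shift px -1.75 -3.0 score 0.965 expected for -5mm [0.32 1.64]
scene plate+ shift px 0.0 1.0 score 0.878 expected for -5mm [0.21 1.57]
scene plate- shift px 0.25 0.75 score 0.812 expected for -5mm [0.39 1.54]
[-0.5  0.6 -0.5]
~~~~~~~~~~~~~~~~~~~~~~~~~~~~~~~+++******#######%%%%%%%%%%%%%%%%#~~~~~~~~~~~~~~~~~~~~~~~~~~~~~~~~~~~~~~~~
~~~~~~~~~+*##*+*~~~~~~~~~~~~~~~++******########%%%%%%%%%%%%%%%%#~~~~~~~~~~~~~~~~~~~~~~~~~~~~~~~~~~~~~~~~
~~~~~~~**##***++~~~~~~~~~~~~~~~++******########%%%%%%%%%%%%%%%#~~~~~~~~~~~~~~~~~~~~~~~~~~~~~~~~~~~~~~~~~
~~~~~~~==+**++++~~~~~~~~~~~~~~~~+******#######%%%%%%%%%%%%%%%%#~~~~~~~~~~~~~~~~~~~~~~~~~~~~~~~~~~~~~~~~~
~~~~~~~===+++++~~~~~~~~~~~~~~~~~~~*****#######%%%%%%%%%%%%%%%#~~~~~~~~~~~~~~~~~~~~~~~~~~~~~~~~~~~~~~~~~~
~~~~
[... 1920 characters left out ...]
~~~~~-------------===========+++-=+~~~~~~~~~~~~~~~~~~~~~~~~~-====+++~~
@@@@@@@@%%#####***#*##*~~~~~~~~~~~~~~~~~~~~~------============+++=--=*****+~~~~~~~~~~~~~~~~~~~~--==+++~~
@@@@@@%%#######*###***=~~~~~~~...~~~~~~~~~~~~~~~--============+++=---=+*******~~~~~~~~~~~~~~~~~--=++++~~
@@@%%############*****~~~~~~~........~~~~~~~~~~~~~~~--========+++----======+******~~~~~~~~~~~~~===+++~~~
%%%#######*+**********~~~~~~~............~~~~~~~~~~~~~~~---===++~~~~~~~---=====+*******~~~~~~~===++++~~~
*#######*~~=-==+******+=~~~~~................~~~~~~~~~~~~~~~~=~~~~~~~~~~~~~--====-=+***+~~~~~~-==++++~~~
*#######+~~-====--=+******+=~:................~~~~~~~~~~~~~~~~~~~~~~~~~~~~~~~~~-======++~~~~~====+++%@%~
```

```bash
python3 - <<'E'
from h import *
f=np.load("f_side.npy").astype(int);z=np.load("z_side.npy").astype(int)
for u in(356,360,364,368,372,376,380):
    o=[]
    for i in(f,z):
        col=np.ptp(i[195:260,u],axis=1)<25
        k=[v+195 for v in range(len(col)-4) if col[v:v+5].all()][:1]
        o.append(k)
    print(u,"block top edge before/after",o)
# subpixel vertical shift by 1-D profile correlation at plate top edge & block
from scipy.ndimage import shift as sh
for l,us,v0,v1 in(("block top",range(356,380),200,222),("block/plate bottom edge",range(354,380),228,248),("plate top +y",range(338,350),205,232),("plate top -y",range(384,394),232,256)):
    r=[]
    for u in us:
        a=f[v0:v1,u].astype(float);best=min((np.abs(sh(f[:,u].astype(float),(d,0),order=1)[v0:v1]-z[v0:v1,u]).mean(),d) for d in np.arange(-2,5,.1));r.append(best[1])
    print(l,"median shift",np.median(r).round(2),np.percentile(r,[25,75]).round(2))
E
```

```text
356 block top edge before/after [[195], [195]]
360 block top edge before/after [[195], [195]]
364 block top edge before/after [[195], [195]]
368 block top edge before/after [[195], [195]]
372 block top edge before/after [[195], [195]]
376 block top edge before/after [[217], [219]]
380 block top edge before/after [[219], [221]]
block top median shift 0.0 [-1.85  0.  ]
block/plate bottom edge median shift 2.1 [2.   2.28]
plate top +y median shift 1.2 [0.65 1.43]
plate top -y median shift 0.05 [0.  0.1]
```

```bash
python3 - <<'E'
from h import *
from scipy.ndimage import shift as sh
def run(n,us,v0,v1):
    f=np.load(f"f_{n}.npy").astype(float);z=np.load(f"z_{n}.npy").astype(float);r=[]
    for u in us:
        b=min((np.abs(sh(f[:,u],(d,0),order=1)[v0:v1]-z[v0:v1,u]).mean(),d) for d in np.arange(-1,5,.1));r.append(b[1])
    return np.median(r).round(2)
c=lambda n,y,z,x=0:proj(n,(*(np.array([566.6,-175.5])+y*ey+x*ex),z))
for n,x in(("side",-6),("scene",6)):
    for y in(20,12,4,-4,-12,-20):
        p=c(n,y,104,x);e=(c(n,y,99,x)-p)[1]
        u=int(p[0]);v=int(p[1]);s=run(n,range(u-2,u+3),v-6,v+9);print(n,"block foot y'",y,"shift px",s,"= mm down",(s/e*5).round(1))
E
```

```text
side block foot y' 20 shift px 1.9 = mm down 4.0
side block foot y' 12 shift px 1.9 = mm down 4.0
side block foot y' 4 shift px 2.1 = mm down 4.5
side block foot y' -4 shift px 2.2 = mm down 4.7
side block foot y' -12 shift px 2.5 = mm down 5.3
side block foot y' -20 shift px 2.0 = mm down 4.2
scene block foot y' 20 shift px 1.4 = mm down 4.4
scene block foot y' 12 shift px 1.3 = mm down 4.1
scene block foot y' 4 shift px 1.5 = mm down 4.8
scene block foot y' -4 shift px 1.3 = mm down 4.1
scene block foot y' -12 shift px 1.5 = mm down 4.8
scene block foot y' -20 shift px 1.4 = mm down 4.5
```

```bash
python3 -c "
from cell import ctrl
print(ctrl.finish_job())"
```

```text
the job is handed in; nothing more can be done
None
```

The card is in the middle slot, pressed into its connector by the levers, and both levers are upright against their stops. I handed the job in at about 27 s with the gripper clear of everything.

- **Insertion:** I lifted the green card from the stand, leaving the small green card and the red one alone. It slid down the guides without contact and touched the connector at the expected height. The net push was about 8 N over both halves, below the 7 N each needs to yield, and I relieved it before letting go.
- **Levers:** I swung the left one and then the right one in along their arcs, at up to about 13 N against the stops. At the end each held its position while the force rose.
- **Last checks:** The two fixed cameras show the card 4 to 5 mm lower than when I let go, and level within the measurement noise. The expected drop is 5 mm. The left lever did not move while I pressed the right one.

**Disagreements:**
- The shut fingertips really ended about 40 mm short of the reported tool point, so my first grasp closed in empty air above the block. I allowed for that offset from then on.
- The wrist and fixed cameras differed by about 4 to 6 mm on the card's position, so I used relative measurements from the fixed cameras.
- My first check of the card's drop, by image matching, failed because the gripper and lever noses had changed the view. I redid it on the foot of the grip block.

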